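Show the order clipboard to the visitor

ROBOT

A 6-joint arm with a two-finger parallel gripper is mounted at the origin on the work surface. World frame = base frame: x ahead of the robot, y to its left, z up, the work surface at z = 0. Lengths are in m, angles in degrees, forces in N, time in s.
With the tool pointing down it reaches from about 0.3 to 0.875 m from the base axis. Payload 6.4 kg.
Tool frame: the origin (TCP) lies midway between the tips of the shut fingers; the grasp point (between the pads) lies 19 mm behind it; z points along the fingers, y is the direction in which the jaws open and shut (so a half turn about z gives the same grasp; the last joint's range is limited). The gripper opens to 88 mm and grips with 3 to 60 N. Pads are 18 mm wide; open, the fingers measure 123 mm over their backs; the gripper's body (75 mm by 187 mm) begins 45 mm behind the grasp point.
Start: joints at [-87.852, 10.359, 92.074, -0, 77.567, -11.82], TCP at [0.139, -0.558, 0.201] pointing down, gripper open.
Joint ranges: [-171.53, 171.53], [-51.25, 118.39], [17.06, 147.69], [-65.23, 245.23], [0, 150.52], [-178.68, 178.68]. Speed limits (degrees/s): [147.25, 147.25, 172.46, 180, 180, 180].

INTERFACE

Orientations are given as a 3x3 rotation matrix whose columns are the frame's x, y, z axes.
In Python, from plant import * gives the robot as it stands.
- The arm moves only by the shell command python3 -m handwheel 'ROWS' [FORCE]. ROWS is text: rows parted by semicolons, each of 5 numbers parted by spaces: the shift along the tool's x, y, z in cm, then the turn about the tool's z in rad, then the finger opening in cm, from 0 to 8.81. In form: dx dy dz yaw claw; .... A call has 1 to 8 rows; each row shifts and turns the commanded pose from where the row before left it, along the tool's axes as they then stand; what a row does not reach is not made up. A row lasts 1/12 s, in which the tool goes at most 41.7 mm and 7.16 degrees, less where a joint would pass 70% of its speed; a pose out of reach is approached as far as the arm can. A call is refused whole if a number of a shift passes 4.17 or a number of a turn 0.125, either way. A call with a gripper value outside its range is refused whole. The fingers move at their own pace and stop on an object; FORCE is the grip in N (left out, the last holds). Time passes only in rows, so rows that do not move let the fingers close. It gives the time, the measured TCP pose, the force and the opening at its end, in the units of the state.
- get_state(): the state, without advancing time (a new reading comes with each control period).
- snapshot(name): name is "scene" or "top"; returns a dict with "frame" (384x512x3 uint8, red, green, blue), "mtx" (3x3 intrinsics, pixels), "dist" ([k1, k2, p1, p2, k3] as OpenCV has them; the pictures are not rectified), "cam_to_world" (4x4, takes a point from camera to world coordinates). Camera axes: x right, y up, looking along -z (the intrinsics and any distortion apply to the point x, -y, -z); pixel columns grow to the right and rows downward; lengths in m; the calibration is good to about 2 mm. A picture is of the moment at which its call begins. There is no depth.
- hand_in(): hands the job in, once; it reports no verdict.
The state is a dict: "t": time; "qpos": joint angles; "dq": joint speeds; "joint_efforts": joint torques, N m; "tool_pos": TCP position; "tcp_rot": TCP orientation; "wrist_force": force on the tool from outside, world axes, zero at the start; "wrist_torque": the same for the moment, N m; "gripper_width": finger opening in m.
Only numpy, scipy, OpenCV 4.12 (cv2) and the standard library are available. Lean on these libraries where they do the work, as an engineer would, in place of code of your own. Each camera call takes 0.05 s, during which the arm holds its last target.

TASK

Someone has parked a long carton on top of the file rack: lift it off, keeping it level, and lay it flat on the black desk mat without dropping it. Then draw the clipboard up out of its slot and hold it up for the person across the desk (opposite the robot) to read: clip end up, paper side turned straight across the desk and leaned back about 45 degrees so that the paper also faces upward, its lower edge at least 10 cm above the desk and touching nothing else. Finish while still holding it there; leave the two folders in the rack and everything else on the desk where it is.

Things in the scene. Friction and masses are not known exactly. Their poses are not given: they have to be found in the camera images.
- rack: Grey plastic file rack fixed to the desk, base 170 (x) x 204 (y) mm; origin under its centre, z up. End panels at y = +-99 mm (6 thick, 130 long in x, 180 high) carry the carton. Three slots along x at y = -48, 0, 48 mm: 9 mm wide, floor 8 mm and walls 60 mm above the desk, low stops at x = +-64 mm. Turned by up to 0.4 rad.
- carton: Slim closed cardboard carton, 56 (x) x 230 (y) x 40 (z) mm, about 0.25 kg; origin at the centre of its underside, long side along y, z up. It starts lying on the tops of the rack's two end panels, 180 mm above the desk, across and above the slots.
- mat: Black rubber desk mat fixed flat on the desk to the robot's right, 220 (x) x 280 (y) x 3 mm; origin at the centre of its underside, z up.
- clipboard: Small brown clipboard, board 6 thick (x) x 120 wide (y) x 160 mm high (z), 0.13 kg; origin at the middle of its lower edge, z to the clip end, +x out of the paper side. Starts upright in any of the three slots, leaning up to 4 degrees, paper toward the rack's -y side, top 168 mm above the desk: taller than the folders and the only board with a clip.
- clip (a point): Middle of the steel clip on the clipboard, at its x 4, y 0, z 142 mm. The flat clip covers y -30..30, z 120..160 mm on the paper side, out to x = 11 mm; with the board it is 14 mm thick (x -3..11). Pinch here from above, across the thickness.
- foot (a point): Middle of the clipboard's lower edge, on the clipboard.
- visitor (a point): Fixed point above the middle of the desk's far edge, on the reader's side; axes as the world's (x straight across the desk away from the robot, y to the robot's left, z up).
- gaze (a point): Middle of the paper on the clipboard (at its x 4, y 0, z 62 mm). Its own x axis lies midway between the clipboard's +x and its -z, its y is the clipboard's y: when the clipboard is leaned back 45 degrees, clip end up, this x axis is level and points the way the paper is turned.
- folder_a: Stiff blue folder, 6 x 116 x 95 mm high, standing in one of the other slots of the rack (top 103 mm above the desk); origin at the middle of its lower edge, z up. Leave alone.
- folder_b: The second stiff blue folder, same size, in the remaining slot. Leave alone.
- tin: Square white tea tin with a yellow lid, 73 x 73 x 94 mm; origin under its centre. Bystander.
- mug: White mug, 80 mm across, 92 mm high, handle at its +y; origin under its centre. Bystander.
- jar: Amber glass jar with a red cap, 72 mm across, 100 mm high; origin under its centre. Bystander.
- stapler: Black desk stapler, 36 x 130 x 50 mm, long side along y; origin under its centre. Bystander.
- pen_cup: Dark steel pen cup with pens, 72 mm across, 95 mm high (pens to 150 mm); origin under its centre. Bystander.
There are look-alikes about, which are no part of the job. Leave any turquoise look-alike of the clipboard alone.

How it is judged:
By the outcome, as a careful person would: the job done as asked, in the order asked, and still so for the second after the job is handed in, while the arm keeps its last pose, push and grip.
It also fails if it takes over 64 s, if anything falls off the work surface, if the arm or the gripper's body presses on something with over 40 N, if the wrist force passes 120 N, or if a joint passes its speed limit or range.

## Working session

There is one attempt and no reset: what is moved stays moved. The work goes in short steps, Python scripts to look and compute and a shell command to move; the robot and the scene stay as the last step left them, time stands still between calls to the robot, and variables do not carry over. Pictures are saved under pics/ and viewed, and the job is handed in when it is done.

```bash
ls; mkdir -p pics
python3 - <<'E'
from plant import *
import cv2,numpy as np
print(get_state())
for n in("scene","top"):
    s=snapshot(n); cv2.imwrite(f"pics/{n}0.png",cv2.cvtColor(s["frame"],cv2.COLOR_RGB2BGR))
    print(n,s["mtx"].tolist(),s["dist"],np.round(s["cam_to_world"],4).tolist())
E
```

```text
pics
{'t': 0.0, 'qpos': array([-8.78519311e+01,  1.04022742e+01,  9.21310333e+01,  7.53200225e-05,
        7.75663965e+01, -1.18192925e+01]), 'dq': array([-0.08599453,  0.00205281, -0.00797011,  0.11773161,  0.07618501,
        0.08184075]), 'joint_efforts': array([-7.35281501e-04, -4.33872199e+01, -3.41850293e+01,  7.02870497e-02,
        3.87302390e-02, -1.51716895e-04]), 'tool_pos': array([ 0.13879003, -0.55738753,  0.19991171]), 'tcp_rot': array([[ 9.70433460e-01,  2.41368797e-01, -6.39421263e-05],
       [ 2.41368541e-01, -9.70431967e-01,  1.73898889e-03],
       [ 3.57686174e-04, -1.70300662e-03, -9.99998486e-01]]), 'wrist_force': array([-0.59935763, -0.72971744,  0.69293605]), 'wrist_torque': array([ 0.05115579,  0.02352798, -0.0022528 ]), 'gripper_width': 0.08802124179399724}
scene [[383.0035485395802, 0.0, 251.74630695338558], [0.0, 383.0035485395802, 191.40552352493907], [0.0, 0.0, 1.0]] [0.00383097 0.         0.         0.         0.        ] [[-0.7826, -0.4814, 0.3947, 0.976], [0.6225, -0.5982, 0.5047, 0.6462], [-0.0069, 0.6407, 0.7678, 1.0443], [0.0, 0.0, 0.0, 1.0]]
top [[375.1569584549525, 0.0, 257.7921765104687], [0.0, 375.1569584549525, 191.60524608028547], [0.0, 0.0, 1.0]] [-0.0856336  0.         0.         0.         0.       ] [[-0.0171, 0.9869, -0.1603, 0.3404], [-0.9997, -0.0197, -0.0148, 0.0433], [-0.0178, 0.16, 0.987, 1.21], [0.0, 0.0, 0.0, 1.0]]
```

View pics/scene0.png

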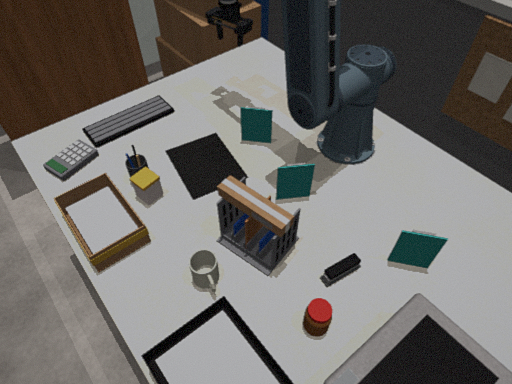

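View pics/top0.png

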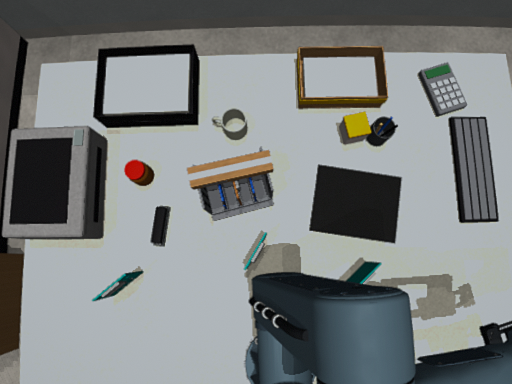

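```bash
cat > h.py <<'E'
import numpy as np,cv2
from plant import *
def proj(s,P):
    T=np.linalg.inv(s["cam_to_world"]);P=np.atleast_2d(P)
    c=P@T[:3,:3].T+T[:3,3]; c=c*[1,-1,-1]
    return cv2.projectPoints(c.astype(float),np.zeros(3),np.zeros(3),s["mtx"],np.array(s["dist"]))[0][:,0]
def ray(s,uv,z):
    uv=np.atleast_2d(np.array(uv,float))
    n=cv2.undistortPoints(uv[:,None],s["mtx"],np.array(s["dist"]))[:,0]
    d=np.c_[n[:,0],-n[:,1],-np.ones(len(n))]@s["cam_to_world"][:3,:3].T
    o=s["cam_to_world"][:3,3]
    return o+d*((z-o[2])/d[:,2])[:,None]
def rays(s,uv):
    uv=np.atleast_2d(np.array(uv,float))
    n=cv2.undistortPoints(uv[:,None],s["mtx"],np.array(s["dist"]))[:,0]
    return s["cam_to_world"][:3,3],np.c_[n[:,0],-n[:,1],-np.ones(len(n))]@s["cam_to_world"][:3,:3].T
def snap(n,name,crop=None,k=1):
    s=snapshot(n); b=cv2.cvtColor(s["frame"],cv2.COLOR_RGB2BGR)
    if crop: x,y,w,h=crop; b=b[y:y+h,x:x+w]
    cv2.imwrite(f"pics/{name}.png",cv2.resize(b,None,fx=k,fy=k,interpolation=cv2.INTER_CUBIC)); return s
E
python3 - <<'E'
from h import *
snap("scene","s1",(205,165,110,110),5.4); snap("top","t1",(175,135,110,90),6)
E
```

```text
(no output)
```

View pics/s1.png

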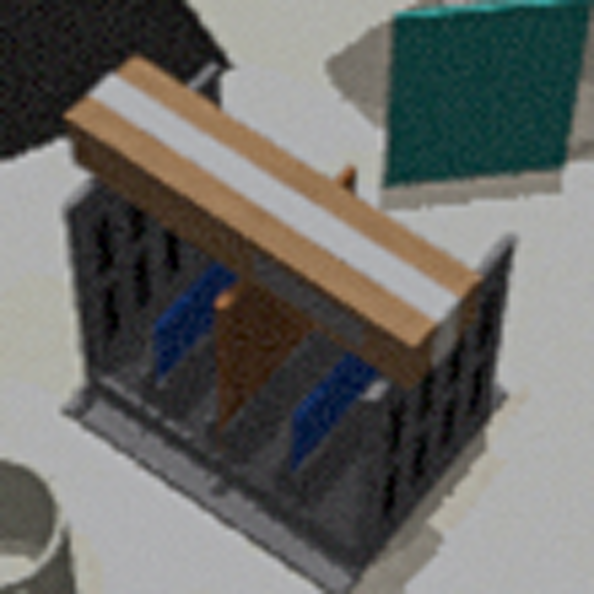

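View pics/t1.png

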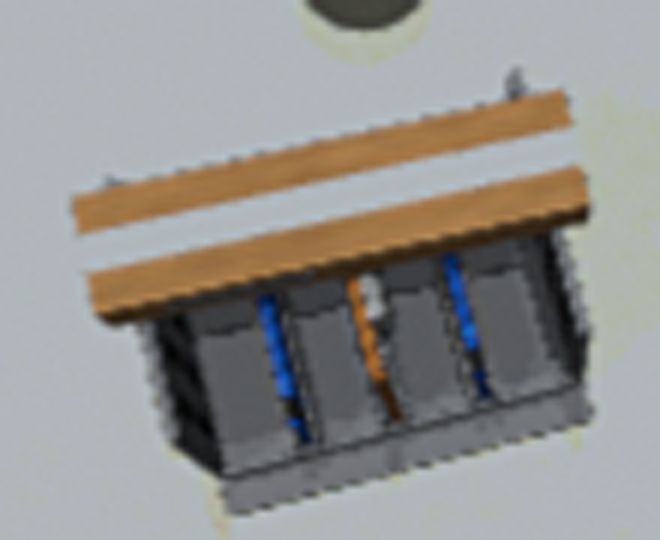

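Run:
```python
from h import *
t=snapshot("top");s=snapshot("scene")
T=np.array([[72,200],[567,92],[588,197],[92,308]])/6-0.4+[175,135]
S=np.array([[137,57],[480,283],[415,347],[65,117]])/5.4-0.4+[205,165]
for nm,im,p in(("top",t,T),("scene",s,S)):
    w=ray(im,p,.22);c=w.mean(0);print(nm,np.round(w,4).tolist(),c.round(4))
    e=np.linalg.norm(np.roll(w,-1,0)-w,axis=1);print(e.round(3))
    for a,b in((w[0],w[1]),(w[3],w[2])): d=b-a;print('ang',np.degrees(np.arctan2(d[1],d[0])))
# mat
for nm,im in(("top",t),("scene",s)):
    g=im["frame"].max(2)<45
    n,l,st,_=cv2.connectedComponentsWithStats(g.astype(np.uint8))
    tgt=(355,205) if nm=="top" else (205,163)
    k=l[tgt[1],tgt[0]];c,_=cv2.findContours((l==k).astype(np.uint8),0,1)
    b=max(c,key=cv2.contourArea);
    w=ray(im,b[:,0],.003);r=cv2.minAreaRect(w[:,:2].astype(np.float32));print(nm,'mat',st[k],r,cv2.boxPoints(r).tolist())
# clipboard top: brown strip top edge, top view
print('rack base front edge z~0',ray(t,np.array([[230,512],[590,420]])/6+[175,135],0.003))
print('clipboard top',ray(t,np.array([[350,280],[365,283],[382,405]])/6-.4+[175,135],0.168))
print('clip scene far top',ray(s,np.array([[347,170],[225,300]])/5.4-.4+[205,165],0.168))
```

```text
top [[0.5702, 0.2507, 0.22], [0.6155, 0.0254, 0.22], [0.5665, 0.0171, 0.22], [0.5203, 0.2409, 0.22]] [0.5681 0.1335 0.22  ]
[0.23  0.05  0.229 0.051]
ang -78.63499081935403
ang -78.34141342088331
scene [[0.5632, 0.0165, 0.22], [0.521, 0.243, 0.22], [0.5709, 0.2515, 0.22], [0.618, 0.0271, 0.22]] [0.5683 0.1345 0.22  ]
[0.23  0.051 0.229 0.056]
ang 100.55858206567476
ang 101.84561280332674
top mat [ 310  166   91   76 5471] ((0.49215948581695557, -0.25618329644203186), (0.2744477093219757, 0.21475540101528168), 80.07609558105469) [[0.3627392649650574, -0.3728484511375427], [0.5742813944816589, -0.40985941886901855], [0.6215797066688538, -0.139518141746521], [0.4100375771522522, -0.10250717401504517]]
scene mat [ 166  134   81   65 2804] ((0.4918884038925171, -0.25701019167900085), (0.2745419442653656, 0.21333047747612), 79.99925231933594) [[0.36300528049468994, -0.3736717998981476], [0.5730942487716675, -0.41071897745132446], [0.6207715272903442, -0.14034858345985413], [0.4106825590133667, -0.10330140590667725]]
rack base front edge z~0 [[0.4452001  0.20675755 0.003     ]
 [0.49142382 0.011858   0.003     ]]
clipboard top [[0.54064715 0.12885767 0.168     ]
 [0.53905935 0.12177727 0.168     ]
 [0.48086406 0.11425534 0.168     ]]
clip scene far top [[0.49736409 0.1158819  0.168     ]
 [0.60284127 0.14273695 0.168     ]]
```

Carton choice: brown with a white stripe, scene (258,212); not the brown tray at (100,218) or the black tray. Clipboard: the brown board with a clip in the rack's middle slot, scene ~(250,238), top (238,190). The turquoise boards at scene (256,125), (295,181) and (416,249) are look-alikes. The mat is the black rectangle at scene (205,163). Now rise and travel over.

```bash
python3 -m handwheel '0 0 -3 0 8.8;0 0 -3.5 0 8.8;0 0 -3.5 0 8.8;0 0 -3 0 8.8;2.9 -2.8 0 0 8.8;2.9 -2.8 0 0 8.8;2.9 -2.8 0 0 8.8;2.9 -2.8 0 0 8.8' 40; python3 -m handwheel '2.9 -2.8 0 0 8.8;2.9 -2.8 0 0 8.8;2.9 -2.8 0 0 8.8;2.9 -2.8 0 0 8.8;2.9 -2.8 0 0 8.8;2.9 -2.8 0 0 8.8;2.9 -2.8 0 0 8.8;2.9 -2.8 0 0 8.8'
```

```text
t: 0.97
tool_pos: [0.2248, -0.4199, 0.3308]
tcp_rot: [[0.971, 0.24, 0.0], [0.24, -0.971, -0.0], [0.0, 0.0, -1.0]]
wrist_force: [0.4, -0.2, -0.0]
gripper_width: 0.0881
t: 1.63
tool_pos: [0.396, -0.146, 0.3311]
tcp_rot: [[0.97, 0.241, 0.001], [0.241, -0.97, -0.001], [0.001, 0.001, -1.0]]
wrist_force: [-0.0, -1.2, 0.0]
gripper_width: 0.088
```

```bash
python3 -m handwheel '2.9 -2.8 0 0 8.8;2.9 -2.8 0 0 8.8;2.9 -2.8 0 0 8.8;2.9 -2.8 0 0 8.8;2.9 -2.8 0 0 8.8;2.9 -2.8 0 0 8.8;2.9 -2.8 0 0 8.8;2.9 -2.8 0 0 8.8'; python3 -m handwheel '0 0 0 -0.12 8.8;0 0 0 -0.12 8.8;0 0 0 -0.12 8.8;0 0 0 -0.12 8.8;0 0 0 -0.12 8.8;0 0 0 -0.12 8.8;0 0 0 -0.12 8.8;0 0 0 -0.12 8.8'; python3 -c "
from plant import *
print(get_state()['qpos'])"
```

```text
t: 2.3
tool_pos: [0.5671, 0.1276, 0.3308]
tcp_rot: [[0.97, 0.242, 0.0], [0.242, -0.97, -0.0], [0.0, 0.0, -1.0]]
wrist_force: [0.4, -1.1, 0.3]
gripper_width: 0.088
t: 2.97
tool_pos: [0.5664, 0.1255, 0.3307]
tcp_rot: [[0.353, 0.936, -0.0], [0.936, -0.353, 0.0], [-0.0, -0.0, -1.0]]
wrist_force: [-0.3, 0.4, -0.3]
gripper_width: 0.0877
[7.72958166e-01 6.69838541e+00 8.14184558e+01 5.45336863e-04
 9.18975399e+01 2.14585781e+01]
```

```bash
python3 -m handwheel '0 0 0 -0.112 8.8;0 0 0 -0.112 8.8;0 0 0 -0.112 8.8;0 0 0 -0.112 8.8;0 0 0 -0.112 8.8;0.8 0.3 0 0 8.8;0 0 4 0 8.8;0 0 3 0 8.8'; python3 -m handwheel '0 0 1.2 0 8.8;0 0 0 0 8.8';python3 - <<'E'
from h import *
snap("scene","s2",(185,125,150,120),5);snap("top","t2",(155,85,150,120),5)
E
```

```text
t: 3.63
tool_pos: [0.5688, 0.1348, 0.2609]
tcp_rot: [[-0.188, 0.982, 0.004], [0.982, 0.188, 0.0], [-0.0, 0.004, -1.0]]
wrist_force: [0.0, 0.1, -1.7]
gripper_width: 0.0878
t: 3.8
tool_pos: [0.5657, 0.1342, 0.245]
tcp_rot: [[-0.19, 0.982, -0.007], [0.982, 0.19, -0.0], [0.001, -0.007, -1.0]]
wrist_force: [-0.1, -0.7, -0.2]
gripper_width: 0.0882
```

View pics/s2.png

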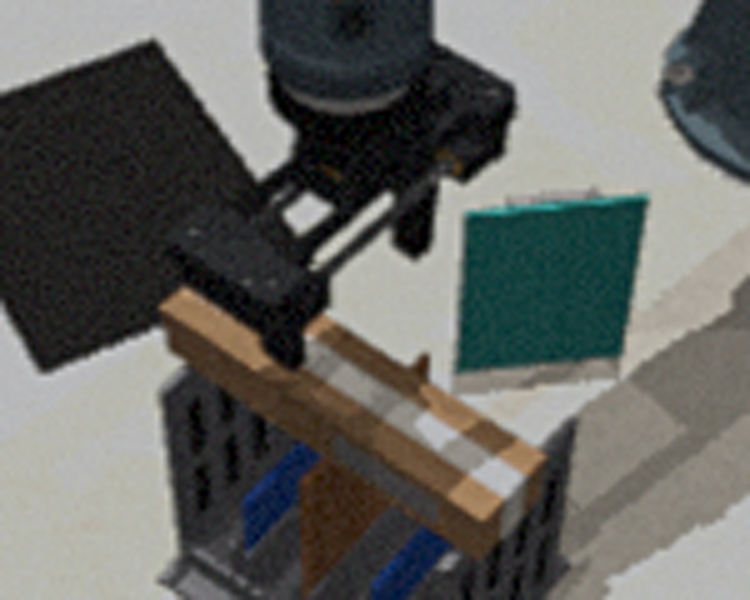

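View pics/t2.png

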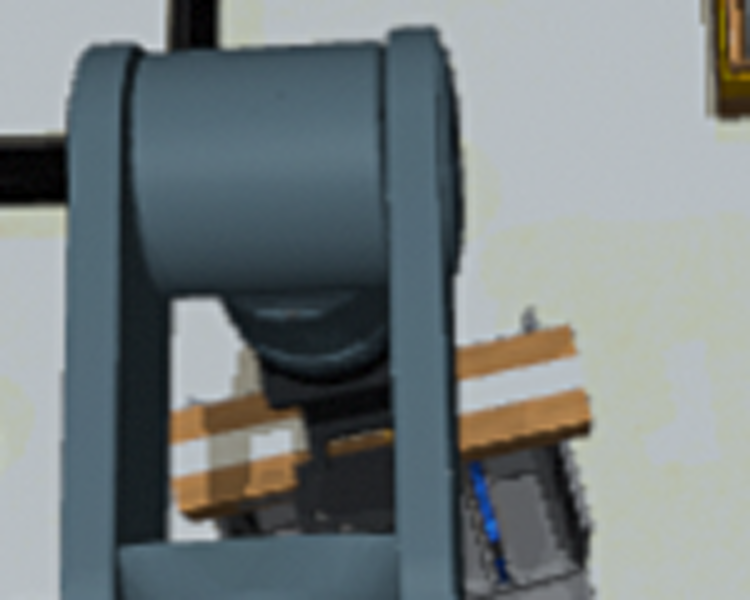

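The picture shows the jaws straddling the carton (near finger at crop (285,350)), and the yaw matches. Descend slowly and close.

```bash
python3 -m handwheel '0.1 0.1 2 0 8.8;0 0 1.5 0 8.8;0 0 1.5 0 8.8;0 0 1 0 8.8;0 0 0.5 0 8.8;0 0 0 0 8.8' && python3 -m handwheel '0 0 0 0 6.2;0 0 0 0 6;0 0 0 0 5.6;0 0 0 0 5;0 0 0 0 5;0 0 0 0 5;0 0 0 0 5;0 0 0 0 5' 30
```

```text
t: 4.4
tool_pos: [0.5689, 0.1351, 0.184]
tcp_rot: [[-0.191, 0.982, 0.0], [0.982, 0.191, 0.0], [0.0, 0.0, -1.0]]
wrist_force: [-0.5, -0.3, 0.6]
gripper_width: 0.0882
t: 5.07
tool_pos: [0.5687, 0.135, 0.1838]
tcp_rot: [[-0.192, 0.981, 0.0], [0.981, 0.192, 0.0], [0.0, 0.0, -1.0]]
wrist_force: [0.1, 0.4, 0.2]
gripper_width: 0.05
```

```bash
python3 -m handwheel '0 0 0 0 4.6;0 0 0 0 4.2;0 0 0 0 4;0 0 0 0 4' 30;python3 - <<'E'
from h import *
snap("scene","s3",(185,125,150,120),5)
E
```

```text
t: 5.4
tool_pos: [0.5687, 0.135, 0.1838]
tcp_rot: [[-0.192, 0.981, -0.0], [0.981, 0.192, -0.0], [0.0, -0.0, -1.0]]
wrist_force: [-0.0, -0.4, 0.2]
gripper_width: 0.04
```

View pics/s3.png

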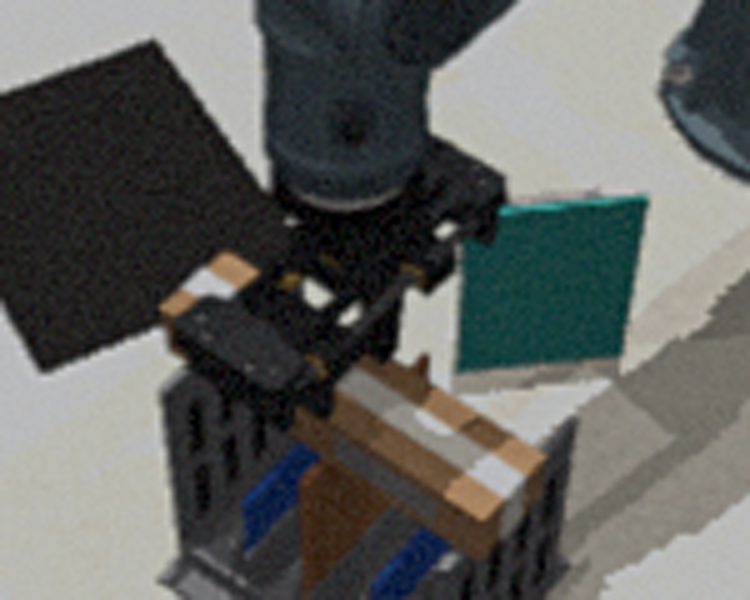

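Run:
```python
from h import *
s=snap("scene","s4",(215,165,80,70),9);st=get_state();R=st["tcp_rot"];p=st["tool_pos"]
print(p,st["gripper_width"])
for w in(.02,.028,.04):
  for sg in(1,-1):
    for z in (0,-.019):print(w*sg,z,((proj(s,p+R@[0,w*sg,z])[0]-[215,165])*9).round(0))
snap("top","t4",(155,85,150,120),5)
```

```text
[0.56868332 0.13504137 0.18378848] 0.04027192532790264
0.02 0 [310. 435.]
0.02 -0.019 [309. 398.]
-0.02 0 [392. 357.]
-0.02 -0.019 [393. 320.]
0.028 0 [293. 451.]
0.028 -0.019 [292. 414.]
-0.028 0 [408. 342.]
-0.028 -0.019 [409. 304.]
0.04 0 [267. 475.]
0.04 -0.019 [266. 438.]
-0.04 0 [432. 319.]
-0.04 -0.019 [433. 282.]
```

View pics/s4.png

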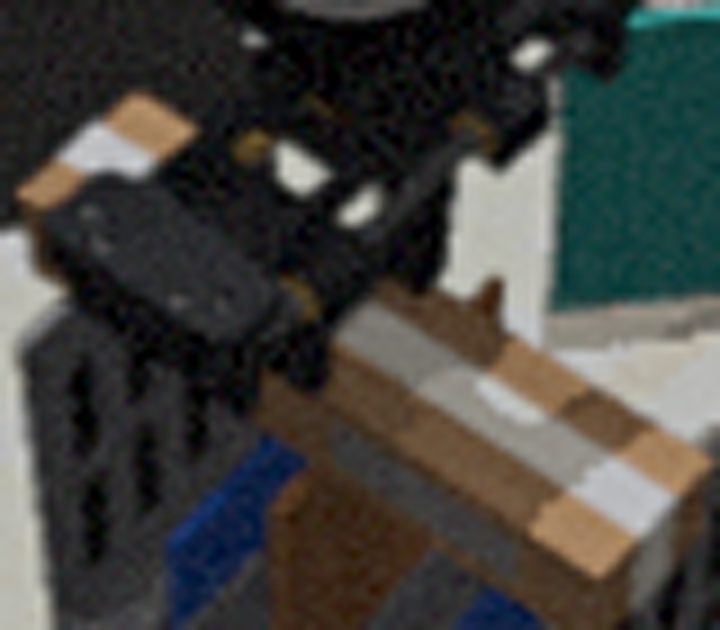

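View pics/t4.png

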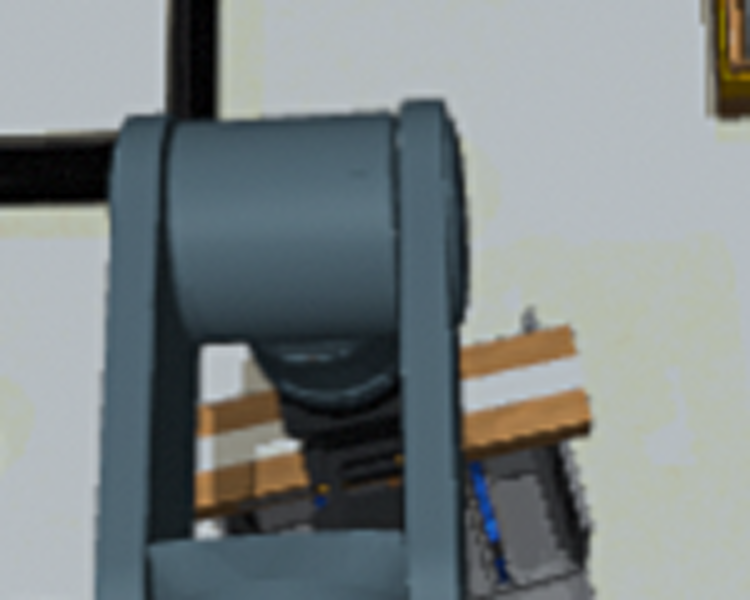

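The fingers closed to 40 mm with no resistance and the visible tip (crop (310,385)) seems to sit at the carton's top edge. I'll lift clear and check where the tip really is.

```bash
python3 -m handwheel '0 0 -2 0 4;0 0 -3 0 4;0 0 0 0 4;0 0 0 0 4';python3 - <<'E'
from h import *
s=snap("scene","s5",(205,135,100,90),7);st=get_state();R=st["tcp_rot"];p=st["tool_pos"]
print(p,st["gripper_width"])
for w in(0.02,-.02):
    for z in (0,-.019):print(w,z,((proj(s,p+R@[0,w,z])[0]-[205,135])*7).round(0))
E
```

```text
t: 5.88
tool_pos: [0.57, 0.1351, 0.236]
tcp_rot: [[-0.192, 0.981, 0.004], [0.981, 0.192, 0.0], [-0.001, 0.004, -1.0]]
wrist_force: [-0.3, 0.7, -1.2]
gripper_width: 0.0398
[0.56899892 0.13506709 0.23430918] 0.03994623701294659
0.02 0 [309. 470.]
0.02 -0.019 [308. 439.]
-0.02 0 [375. 409.]
-0.02 -0.019 [376. 378.]
```

View pics/s5.png

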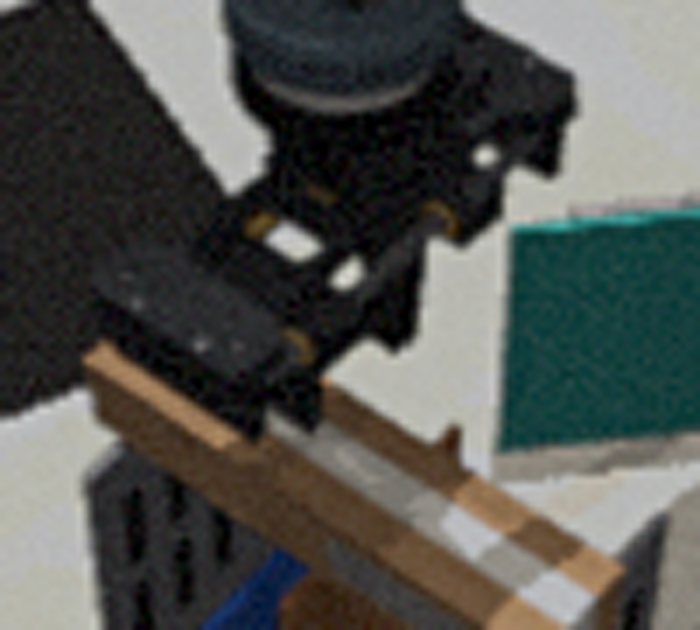

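```bash
python3 -m handwheel '0 0 0 0 3;0 0 0 0 2;0 0 0 0 1;0 0 0 0 0;0 0 0 0 0;0 0 0 0 0';python3 - <<'E'
from h import *
s=snap("scene","s6",(205,135,100,90),7);st=get_state();R=st["tcp_rot"];p=st["tool_pos"]
print(p,st["gripper_width"])
for z in (0,-.019,-.04):print(z,((proj(s,p+R@[0,0,z])[0]-[205,135])*7).round(0))
E
```

```text
t: 6.43
tool_pos: [0.5686, 0.135, 0.2335]
tcp_rot: [[-0.192, 0.981, -0.0], [0.981, 0.192, -0.0], [0.0, -0.0, -1.0]]
wrist_force: [-0.5, 0.8, -0.2]
gripper_width: 0.002
[0.56862593 0.13503048 0.23362568] 0.000393819965183478
0 [343. 440.]
-0.019 [343. 409.]
-0.04 [343. 373.]
```

View pics/s6.png

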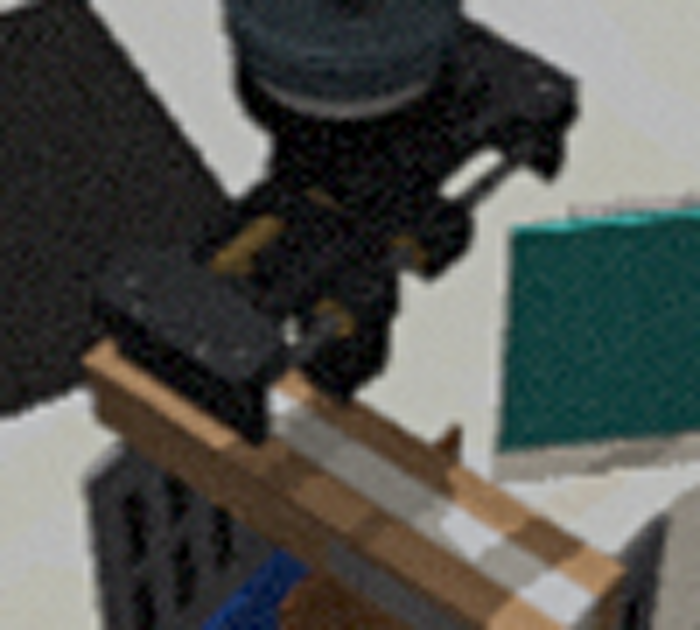

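Run:
```python
from h import *
s=snapshot("scene");t=snapshot("top");st=get_state();R=st["tcp_rot"];p=st["tool_pos"]
for x in(.037,-.037):
  for y in (.0935,-.0935):
    for z in (-.064,-.094):print(x,y,z,((proj(s,p+R@[x,y,z])[0]-[205,135])*7).round(0),proj(t,p+R@[x,y,z])[0].round(1))
```

```text
0.037 0.0935 -0.064 [250. 538.] [204.8 128.8]
0.037 0.0935 -0.094 [247. 485.] [203.  124.9]
0.037 -0.0935 -0.064 [575. 237.] [218.8 199.9]
0.037 -0.0935 -0.094 [580. 182.] [217.3 198.1]
-0.037 0.0935 -0.064 [ 96. 431.] [233.2 122.8]
-0.037 0.0935 -0.094 [ 89. 377.] [232.2 118.7]
-0.037 -0.0935 -0.064 [424. 148.] [248.2 193.6]
-0.037 -0.0935 -0.094 [426.  93.] [247.6 191.6]
```

The shut tips show at crop (343,390), while the reported TCP projects to (343,440). The fingertips therefore end about 30 mm short of the reported TCP, so I go that much lower, watching the force.

```bash
python3 -m handwheel '0 0 0 0 8.8;0 0 0 0 8.8;0 0 0 0 8.8;0 0 0 0 8.8;0 0 0 0 8.8;0 0 0 0 8.8;0 0 2 0 8.8;0 0 2 0 8.8'; python3 -m handwheel '0 0 1.5 0 8.8;0 0 0.5 0 8.8;0 0 0 0 8.8'
python3 - <<'E'
from h import *
snap("scene","s7",(205,135,100,90),7)
E
```

```text
t: 7.25
tool_pos: [0.5699, 0.1351, 0.1949]
tcp_rot: [[-0.192, 0.981, 0.004], [0.981, 0.192, 0.0], [-0.001, 0.004, -1.0]]
wrist_force: [-0.3, 0.2, -0.8]
gripper_width: 0.0519
t: 7.5
tool_pos: [0.568, 0.135, 0.1727]
tcp_rot: [[-0.192, 0.981, -0.002], [0.981, 0.192, -0.0], [0.0, -0.002, -1.0]]
wrist_force: [0.0, -0.4, -0.4]
gripper_width: 0.0718
```

View pics/s7.png

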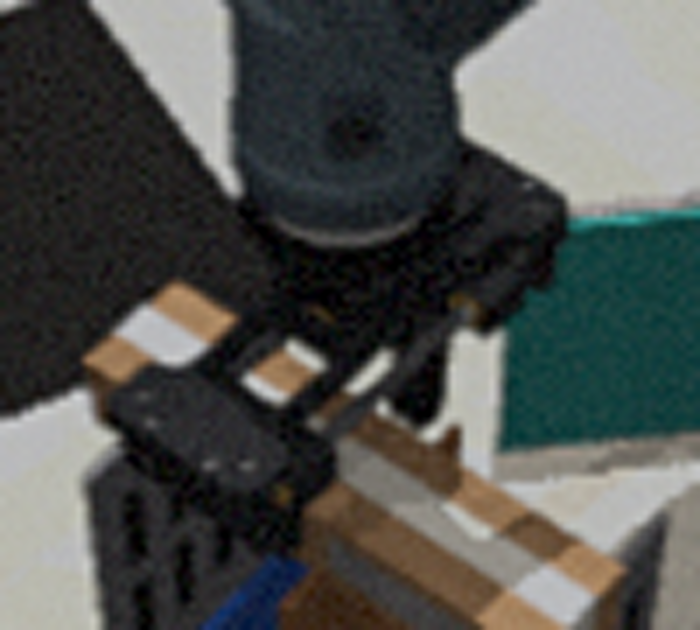

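```bash
python3 -m handwheel '0 0 0 0 8.8;0 0 0 0 8.8;0 0 0.8 0 8.8;0 0 0.6 0 8.8;0 0 0 0 8.8'; python3 -m handwheel '0 0 0 0 4;0 0 0 0 4;0 0 0 0 4;0 0 0 0 4;0 0 0 0 4;0 0 0 0 4;0 0 0 0 4;0 0 0 0 4' 30;  python3 - <<'E'
from h import *
snap("scene","s8",(205,135,100,90),7)
E
```

```text
t: 7.97
tool_pos: [0.5676, 0.135, 0.1579]
tcp_rot: [[-0.192, 0.981, -0.003], [0.981, 0.192, -0.0], [0.0, -0.003, -1.0]]
wrist_force: [0.1, -0.1, 1.7]
gripper_width: 0.0882
t: 8.63
tool_pos: [0.5684, 0.135, 0.16]
tcp_rot: [[-0.192, 0.981, -0.001], [0.981, 0.192, -0.0], [-0.0, -0.001, -1.0]]
wrist_force: [-3.0, 0.2, 2.7]
gripper_width: 0.0558
```

View pics/s8.png

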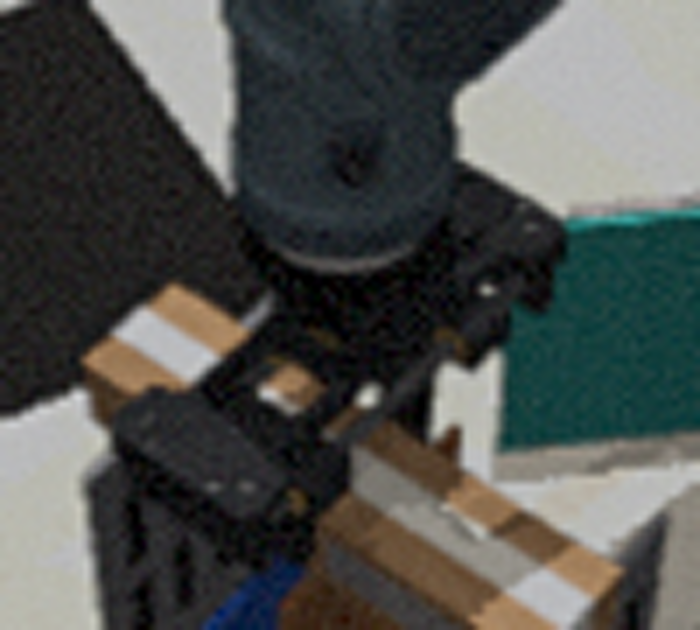

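```bash
python3 -m handwheel '0 0 0 0 4;0 0 -0.3 0 4;0 0 -0.5 0 4;0 0 -0.7 0 4;0 0 -1 0 4;0 0 -1.2 0 4;0 0 -1 0 4;0 0 0 0 4' 40;  python3 - <<'E'
from h import *
snap("scene","s9",(185,105,130,120),5)
print(get_state()["wrist_force"],get_state()["wrist_torque"])
E
```

```text
t: 9.35
tool_pos: [0.5706, 0.1352, 0.2105]
tcp_rot: [[-0.192, 0.981, 0.006], [0.981, 0.192, 0.0], [-0.001, 0.006, -1.0]]
wrist_force: [0.5, 0.7, -2.3]
gripper_width: 0.0559
[-0.65904234 -0.04805014 -2.90286256] [ 0.00015287 -0.11240622  0.01108396]
```

View pics/s9.png

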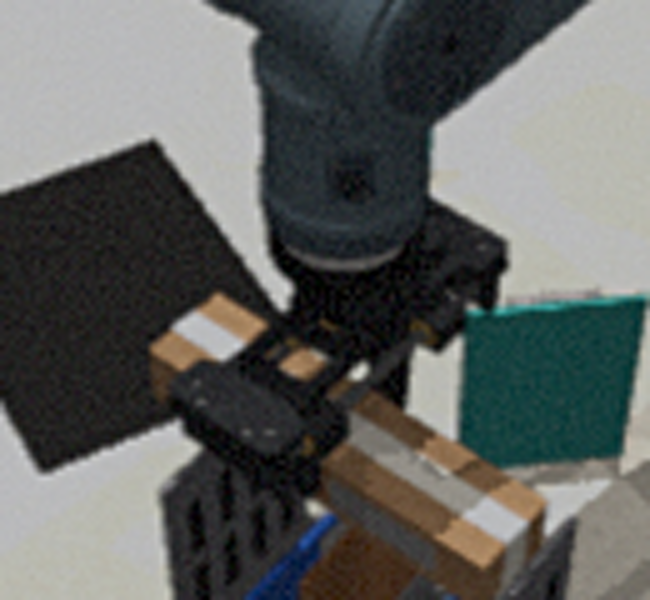

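```bash
python3 -m handwheel '0 0 -1.5 0 4;0 0 -1.5 0 4;-0.6 -0.3 -1 0 4;-1.5 -0.6 0 0 4;-2.3 -1 0 0 4;-2.8 -1.1 0 0 4;-2.8 -1.1 0 0 4;-2.8 -1.1 0 0 4'; python3 -m handwheel '-2.8 -1.1 0 0 4;-2.8 -1.1 0 0 4;-2.8 -1.1 0 0 4;-2.8 -1.1 0 0 4;-2.8 -1.1 0 0 4;-2.8 -1.1 0 0 4;-2.8 -1.2 0 0 4;-2.3 -1 0 0 4'; python3 -m handwheel '-1.4 -0.6 0 0 4;-0.8 -0.3 0 0 4;0 0 0 0.05 4;0 0 0 0.08 4;0 0 0 0.08 4;0 0 0 0.08 4;0 0 0 0.05 4;0 0 0 0.028 4'
```

```text
t: 10.07
tool_pos: [0.5414, -0.0019, 0.2466]
tcp_rot: [[-0.192, 0.981, -0.0], [0.981, 0.192, -0.0], [-0.0, -0.0, -1.0]]
wrist_force: [0.1, 0.3, -2.3]
gripper_width: 0.0557
t: 10.73
tool_pos: [0.4967, -0.2346, 0.2466]
tcp_rot: [[-0.191, 0.982, -0.0], [0.982, 0.191, -0.0], [-0.0, -0.0, -1.0]]
wrist_force: [0.8, 0.3, -4.4]
gripper_width: 0.0558
t: 11.4
tool_pos: [0.4931, -0.2551, 0.2466]
tcp_rot: [[0.176, 0.984, -0.0], [0.984, -0.176, 0.0], [0.0, -0.0, -1.0]]
wrist_force: [0.4, -0.3, -2.6]
gripper_width: 0.0553
```

```bash
python3 -m handwheel '0 0 1.5 0 4;0 0 3 0 4;0 0 3 0 4;0 0 3 0 4;0 0 3 0 4;0 0 3 0 4;0 0 2 0 4;0 0 1 0 4'; python3 -m handwheel '0 0 0.5 0 4;0 0 0 0 4';python3 - <<'E'
from h import *
snap("scene","s10",(135,85,150,130),4.6);print(get_state()["tool_pos"])
E
```

```text
t: 12.07
tool_pos: [0.4913, -0.2537, 0.0485]
tcp_rot: [[0.174, 0.985, -0.004], [0.985, -0.174, 0.004], [0.003, -0.005, -1.0]]
wrist_force: [-1.0, 1.5, -2.5]
gripper_width: 0.0559
t: 12.23
tool_pos: [0.493, -0.2553, 0.0463]
tcp_rot: [[0.174, 0.985, -0.001], [0.985, -0.174, 0.001], [0.001, -0.001, -1.0]]
wrist_force: [-0.2, 0.1, -2.6]
gripper_width: 0.0556
[ 0.49370492 -0.25587353  0.04747559]
```

View pics/s10.png

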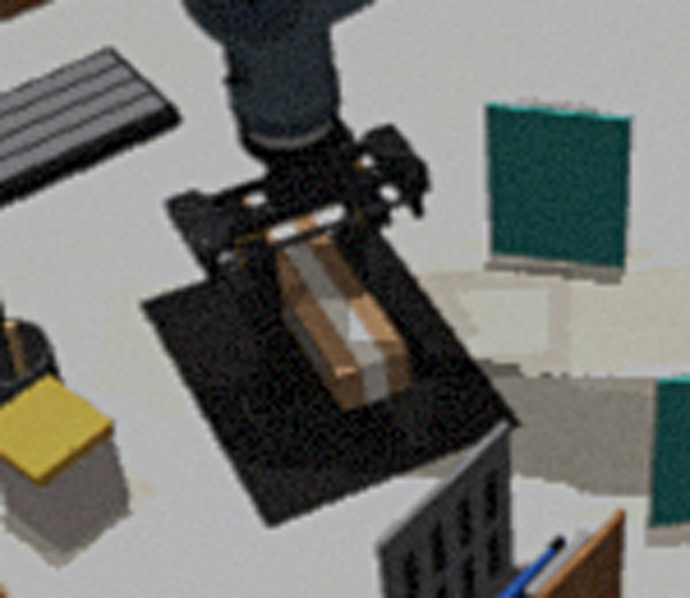

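Carton is above the mat, level and roughly centred (mat corners at crop (145,300), (270,520) and (520,425)). Lower gently.

```bash
python3 -m handwheel '0 0 1.5 0 4;0 0 1.5 0 4;0 0 1.2 0 4;0 0 0.8 0 4;0 0 0.4 0 4;0 0 0.2 0 4;0 0 0 0 4';python3 -m handwheel '0 0 0.2 0 4;0 0 0.2 0 4;0 0 0.1 0 4;0 0 0 0 4'
```

```text
t: 12.87
tool_pos: [0.4934, -0.2559, -0.009]
tcp_rot: [[0.174, 0.985, 0.0], [0.985, -0.174, -0.0], [-0.0, 0.0, -1.0]]
wrist_force: [0.2, 0.5, -3.2]
gripper_width: 0.0559
t: 13.2
tool_pos: [0.4932, -0.2557, -0.0142]
tcp_rot: [[0.174, 0.985, -0.0], [0.985, -0.174, 0.0], [0.0, -0.0, -1.0]]
wrist_force: [-0.6, 0.1, -3.1]
gripper_width: 0.0558
```

```bash
python3 -m handwheel '0 0 0.1 0 4;0 0 0.1 0 4;0 0 0.1 0 4;0 0 0 0 4';python3 - <<'E'
from h import *
snap("scene","s11",(165,95,90,80),7)
E
```

```text
t: 13.53
tool_pos: [0.4933, -0.2557, -0.017]
tcp_rot: [[0.174, 0.985, -0.0], [0.985, -0.174, -0.0], [-0.0, -0.0, -1.0]]
wrist_force: [-0.7, 0.7, 0.2]
gripper_width: 0.0554
```

View pics/s11.png

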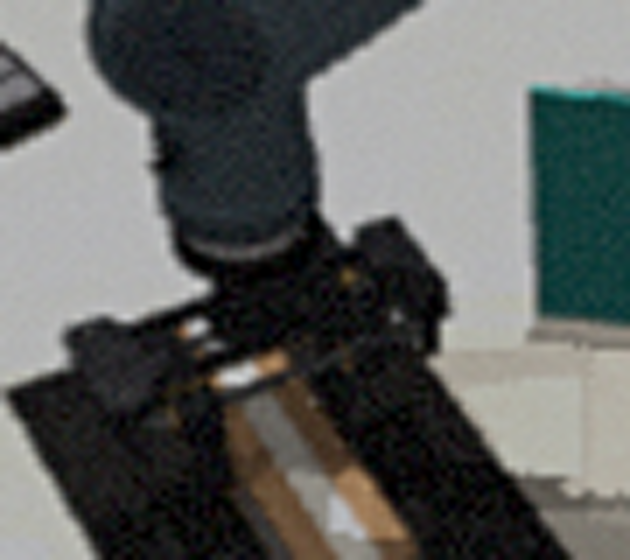

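Contact at the predicted height (load gone from the wrist). Release and rise.

```bash
python3 -m handwheel '0 0 0 0 5.7;0 0 0 0 6;0 0 0 0 7;0 0 0 0 8;0 0 0 0 8.8;0 0 0 0 8.8;0 0 -0.5 0 8.8;0 0 -1.5 0 8.8';python3 -m handwheel '0 0 -3 0 8.8;0 0 -3.5 0 8.8;0 0 -3.5 0 8.8;0 0 -4 0 8.8;0 0 -4 0 8.8;0 0 -4 0 8.8;0 0 -4 0 8.8;0 0 -4 0 8.8'
python3 - <<'E'
from h import *
snap("scene","s12",(135,85,200,170),4);snap("top","t12"); print(get_state()["qpos"])
E
```

```text
t: 14.25
tool_pos: [0.4917, -0.2545, 0.0013]
tcp_rot: [[0.174, 0.985, -0.003], [0.985, -0.174, 0.003], [0.002, -0.004, -1.0]]
wrist_force: [-0.2, -0.5, -0.8]
gripper_width: 0.0883
t: 14.92
tool_pos: [0.4928, -0.2553, 0.3054]
tcp_rot: [[0.174, 0.985, 0.001], [0.985, -0.174, -0.0], [-0.0, 0.001, -1.0]]
wrist_force: [1.4, 0.4, -0.6]
gripper_width: 0.088
[-3.96340828e+01  3.61989734e+00  8.68476574e+01  3.85106064e-03
  8.87235135e+01 -2.96159579e+01]
```

View pics/s12.png

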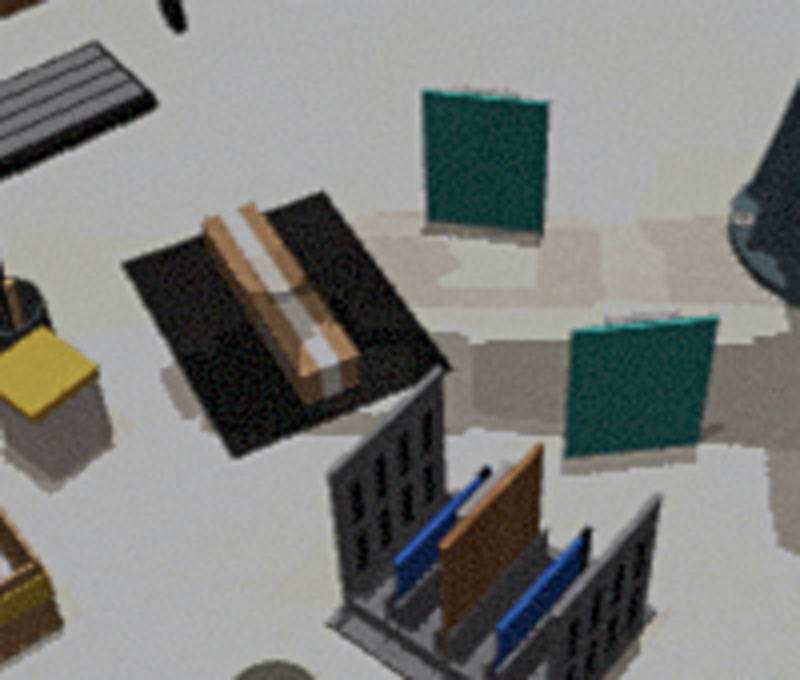

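View pics/t12.png

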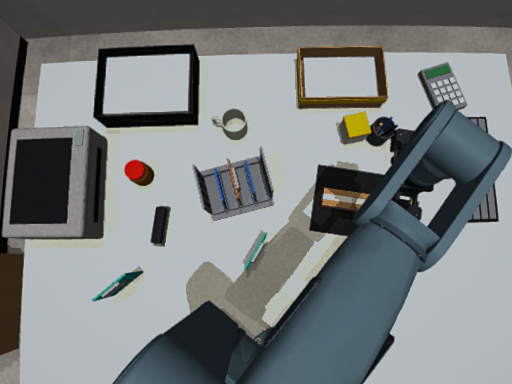

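Carton lies flat on the mat (crop (280,300)), and the clipboard stands free in the middle slot with its clip on the rack's -y side. The rows only allow a turn about the tool's z, so the 45° lean has to come some other way. I'll test with the empty gripper what happens at the edge of reach, with the arm plane straight ahead.

```bash
python3 -m handwheel '3.8 0.3 -1.5 0.02 8.8;3.8 0.3 -1.5 0 8.8;3.8 0.3 -1.5 0 8.8;3.8 0.3 -1.5 0 8.8;3.8 0.3 -1.5 0 8.8;3.8 0.3 -1.5 0 8.8;3.8 0.3 -1.5 0 8.8;3.8 0.3 -1.5 0 8.8';python3 -m handwheel '3.8 0.3 -1.5 -0.1 8.8;3.8 0.3 -1.5 -0.095 8.8;0 4 0 0 8.8;0 4 0 0 8.8;0 4 0 0 8.8;0 4 0 0 8.8';python3 -c "
from plant import *
print(get_state()['qpos'])"
```

```text
t: 15.68
tool_pos: [0.5748, 0.0401, 0.4231]
tcp_rot: [[0.194, 0.981, -0.0], [0.981, -0.194, 0.0], [-0.0, -0.0, -1.0]]
wrist_force: [0.4, -0.7, 0.9]
gripper_width: 0.088
t: 16.18
tool_pos: [0.7529, 0.1131, 0.4525]
tcp_rot: [[-0.001, 1.0, 0.0], [1.0, 0.001, -0.0], [-0.0, 0.0, -1.0]]
wrist_force: [2.2, -0.2, 1.1]
gripper_width: 0.0879
[-3.54168201e-01  3.41583967e+01  3.24417125e+01 -2.09806970e-03
  1.13397357e+02 -4.14767311e-01]
```

```bash
python3 -m handwheel '0.4 3 0 0 8.8;0 3 0 0 8.8;0 3 0 0 8.8;0 3 0 0 8.8;0 3 0 0 8.8';python3 -c "
from plant import *
print(get_state()['qpos'])";python3 -m handwheel '0 3 0 0 8.8;0 3 0 0 8.8;0 3 0 0 8.8;0 3 0 0 8.8';python3 -c "
from plant import *
print(get_state()['qpos'])"
```

```text
t: 16.6
tool_pos: [0.839, 0.1077, 0.4129]
tcp_rot: [[-0.0, 0.999, 0.051], [1.0, -0.0, 0.008], [0.008, 0.051, -0.999]]
wrist_force: [-0.3, -0.1, -0.2]
gripper_width: 0.0879
[ -0.89215567  46.8004542   17.22772764   0.52191007 113.04756085
  -0.67333996]
t: 16.93
tool_pos: [0.8818, 0.0986, 0.3833]
tcp_rot: [[-0.001, 0.993, 0.122], [1.0, -0.001, 0.016], [0.016, 0.122, -0.992]]
wrist_force: [-0.0, 0.2, 0.1]
gripper_width: 0.0884
[ -1.68390831  49.0250947   17.19145945   1.14551987 106.80530622
  -1.28247549]
```

```bash
python3 -m handwheel '0.5 4 0 0 8.8;0.5 4 0 0 8.8;0 4 0 0 8.8;0 4 0 0 8.8;0 4 0 0 8.8;0 4 0 0 8.8;0 4 0 0 8.8;0 4 0 0 8.8';python3 -c "
from plant import *
print(get_state()['qpos'])";python3 -m handwheel '0 -3 0 0 8.8;0 -3 0 0 8.8;0 -3 0 0 8.8;0 -3 0 0 8.8';python3 -c "
from plant import *
print(get_state()['qpos'])"
```

```text
t: 17.6
tool_pos: [0.9752, 0.0857, 0.3487]
tcp_rot: [[-0.005, 0.948, 0.318], [0.999, -0.006, 0.035], [0.035, 0.318, -0.948]]
wrist_force: [0.3, -0.6, 0.8]
gripper_width: 0.0879
[-2.95224291 52.41086286 17.20135741  2.95868653 91.97863684 -2.33415794]
t: 17.93
tool_pos: [0.8664, 0.0865, 0.3127]
tcp_rot: [[-0.005, 0.949, 0.317], [0.999, -0.006, 0.035], [0.035, 0.317, -0.948]]
wrist_force: [-0.1, 0.2, 0.3]
gripper_width: 0.0881
[-3.31430566 31.71488866 53.50590003  3.15478026 76.46183551 -3.52317268]
```

```bash
cat > fk.py <<'E'
import numpy as np
from scipy.optimize import least_squares
D=[([-87.852,10.402,92.131,77.566],[.1388,-.5574,.1999]),([.773,6.698,81.418,91.8975],[.5664,.1255,.3307]),
([-39.634,3.62,86.8477,88.7235],[.4928,-.2553,.3054]),([-.354,34.158,32.4417,113.397],[.7529,.1131,.4525]),
([-.892,46.80,17.2277,113.0476],[.839,.1077,.4129]),([-1.684,49.025,17.1915,106.805],[.8818,.0986,.3833]),
([-2.952,52.411,17.2014,91.9786],[.9752,.0857,.3487]),([-3.314,31.715,53.506,76.462],[.8664,.0865,.3127])]
def f(p,q):
    a=np.radians([q[1],q[1]+q[2],q[1]+q[2]+q[3]])
    r0,h,L1,L2,e2,Lt=p
    return np.array([r0+L1*np.sin(a[0])+L2*np.sin(a[1])+e2*np.cos(a[1])+Lt*np.sin(a[2]),
      h+L1*np.cos(a[0])+L2*np.cos(a[1])-e2*np.sin(a[1])+Lt*np.cos(a[2])])
def plane(q,t):
    c,s=np.cos(np.radians(q[0])),np.sin(np.radians(q[0]))
    return np.array([c*t[0]+s*t[1],t[2]])
r=least_squares(lambda p:np.concatenate([f(p,q)-plane(q,t) for q,t in D]),[0,.2,.5,.5,0,.2])
P=r.x
if __name__=="__main__":
    print(P.round(4),abs(r.fun).max())
E
python3 fk.py
```

```text
[-0.0032  0.3174  0.4378  0.5167  0.0879  0.3519] 0.005000439743987728
```

```bash
python3 -m handwheel '0.2 -3.4 -2 0 8.8;0.2 -3.4 -2 0 8.8;0.2 -3.4 -2 0 8.8;0.2 -3.4 -2 0 8.8;0.2 -3.4 -2 0 8.8;0.2 -3.4 -2 0 8.8;0.2 -3.4 -2 0 8.8;0.2 -3.4 -2 0 8.8';python3 -m handwheel '0.2 -3.4 -2 0 8.8;0.2 -3.4 -2 0 8.8;0.2 -3.4 -2 0 8.8;0.2 -3.4 -2 0 8.8;0.2 -3.4 -2 0 8.8;0 0 0 0 8.8';python3 -c "
from plant import *
print(get_state()['qpos'])"
```

```text
t: 18.6
tool_pos: [0.5571, 0.0988, 0.38]
tcp_rot: [[-0.005, 0.948, 0.318], [0.999, -0.006, 0.035], [0.035, 0.318, -0.947]]
wrist_force: [-0.0, -0.8, 1.1]
gripper_width: 0.088
t: 19.1
tool_pos: [0.3624, 0.1069, 0.4254]
tcp_rot: [[-0.007, 0.945, 0.327], [0.999, -0.005, 0.035], [0.034, 0.327, -0.944]]
wrist_force: [1.0, -0.4, 0.7]
gripper_width: 0.088
[ -5.43129701 -38.65718512 108.19076489   3.76552387  91.63853209
  -4.77085232]
```

Now push gently inward (horizontally) to see the tilt reverse at the near limit.

```bash
python3 -m handwheel '0.3 -2.8 -1 0 8.8;0.3 -2.8 -1 0 8.8;0 -2.8 -1 0 8.8;0 -2.8 -1 0 8.8';python3 -c "
from plant import *
print(get_state()['qpos'])";python3 -m handwheel '0 -2.8 -1 0 8.8;0 -2.8 -1 0 8.8;0 -2.8 -1 0 8.8;0 -2.8 -1 0 8.8';python3 -c "
from plant import *
print(get_state()['qpos'])"
```

```text
t: 19.43
tool_pos: [0.2606, 0.1202, 0.4255]
tcp_rot: [[0.003, 0.954, 0.299], [1.0, -0.011, 0.025], [0.027, 0.299, -0.954]]
wrist_force: [-0.4, 0.4, -1.0]
gripper_width: 0.0879
[ -2.30465464 -51.17000479 112.64080561   2.13588579 101.18522526
  -1.178772  ]
t: 19.77
tool_pos: [0.175, 0.1631, 0.4501]
tcp_rot: [[0.01, 0.961, 0.277], [1.0, -0.008, -0.01], [-0.007, 0.277, -0.961]]
wrist_force: [-0.2, 0.9, 0.5]
gripper_width: 0.0882
[ 25.01364439 -51.18110836 109.47472877  -7.57844184 107.14977377
  22.36009662]
```

```bash
python3 -m handwheel '-1.1 3.5 1 0 8.8;-1.1 3.5 1 0 8.8;-1.1 3.5 1 0 8.8;-1.1 3.5 1 0 8.8;0 0 0 0 8.8';python3 -c "
from plant import *
print(get_state()['qpos'])";python3 -m handwheel '0 -4 0 0 8.8;0 -4 0 0 8.8;0 -4 0 0 8.8;0 -4 0 0 8.8;0 -4 0 0 8.8;0 -4 0 0 8.8';python3 -c "
from plant import *
print(get_state()['qpos'])"
```

```text
t: 20.18
tool_pos: [0.3222, 0.1179, 0.4482]
tcp_rot: [[0.007, 0.962, 0.273], [1.0, -0.005, -0.01], [-0.008, 0.273, -0.962]]
wrist_force: [-0.9, 0.2, -1.9]
gripper_width: 0.0879
[  0.85748754 -39.07445345 105.12139649  -0.78648581  98.13843253
   0.9976503 ]
t: 20.68
tool_pos: [0.1416, 0.1696, 0.4085]
tcp_rot: [[0.021, 0.969, 0.248], [0.999, -0.009, -0.05], [-0.046, 0.249, -0.968]]
wrist_force: [0.1, 0.8, 0.5]
gripper_width: 0.0879
[ 36.4210602  -51.21511097 114.07094515 -11.2771669  106.87336651
  33.0271765 ]
```

```bash
python3 -m handwheel '-0.6 2.8 2.4 0 8.8;-0.6 2.8 2.4 0 8.8;-0.6 2.6 2.8 0 8.8;-0.6 2.6 2.8 0 8.8;-0.5 2.5 2.8 0 8.8;-0.5 2.5 2.8 0 8.8;-0.5 2.3 2.8 0 8.8;0 0 0 0 8.8';python3 -c "
from plant import *
print(get_state()['qpos'])"
```

```text
t: 21.35
tool_pos: [0.364, 0.1188, 0.2681]
tcp_rot: [[0.021, 0.971, 0.239], [0.999, -0.009, -0.05], [-0.047, 0.24, -0.97]]
wrist_force: [-0.9, 0.0, -1.1]
gripper_width: 0.0879
[  3.74564008 -31.08650977 120.66977681  -3.87938304  76.81697679
   5.03331877]
```

```bash
python3 -m handwheel '-1 -3.7 -0.9 0 8.8;-1.2 -3.7 -0.9 0 8.8;-1.2 -3.7 -0.9 0 8.8;-1.2 -3.7 -0.9 0 8.8';python3 -c "
from plant import *
print(get_state()['qpos'])";python3 -m handwheel '-1.2 -3.8 -0.5 0 8.8;-1.2 -3.8 -0.5 0 8.8;-1.2 -3.8 -0.5 0 8.8;-1.2 -3.8 -0.5 0 8.8';python3 -c "
from plant import *
print(get_state()['qpos'])"
```

```text
t: 21.68
tool_pos: [0.245, 0.1023, 0.2735]
tcp_rot: [[0.027, 0.978, 0.208], [0.997, -0.012, -0.073], [-0.069, 0.209, -0.975]]
wrist_force: [0.2, 0.4, -0.4]
gripper_width: 0.0881
[  3.31450331 -51.18862146 128.87679941  -4.89624363  90.52811698
   3.89347043]
t: 22.02
tool_pos: [0.1589, 0.1388, 0.2756]
tcp_rot: [[0.039, 0.986, 0.16], [0.99, -0.016, -0.141], [-0.136, 0.164, -0.977]]
wrist_force: [-0.5, 0.7, -0.3]
gripper_width: 0.088
[ 27.92489497 -51.2516736  128.60116119 -11.60282477  98.06347015
  27.43729623]
```

```bash
python3 -m handwheel '-1 3.9 0.8 0 8.8;-1 3.9 0.8 0 8.8;-1 3.9 0.8 0 8.8;-1 3.9 0.8 0 8.8;-1 3.9 0.8 0 8.8;-3.7 -0.6 0.3 0 8.8;-3.7 -0.6 0.3 0 8.8;-3.7 -0.6 0.3 0 8.8';python3 -m handwheel '-3.7 -0.6 0.3 0 8.8;-3.7 -0.6 0.3 0 8.8;-3.7 -0.6 0.3 0 8.8;-3.7 -0.6 0.3 0 8.8;0 0 0 0 8.8';python3 -c "
from plant import *
print(get_state()['qpos'])"
```

```text
t: 22.68
tool_pos: [0.3358, -0.03, 0.2772]
tcp_rot: [[0.033, 0.987, 0.156], [0.99, -0.011, -0.137], [-0.134, 0.159, -0.978]]
wrist_force: [0.8, -0.7, -0.4]
gripper_width: 0.088
t: 23.1
tool_pos: [0.3067, -0.1838, 0.2833]
tcp_rot: [[0.048, 0.986, 0.158], [0.989, -0.025, -0.144], [-0.138, 0.163, -0.977]]
wrist_force: [0.3, 0.6, -1.0]
gripper_width: 0.088
[-52.42843916 -36.50735012 121.57897005   2.18172108  82.78677612
 -50.33780088]
```

```bash
python3 -m handwheel '2.1 -3.3 -0.8 0 8.8;2.1 -3.3 -0.8 0 8.8;2.1 -3.3 -0.8 0 8.8;2.1 -3.3 -0.8 0 8.8';python3 -c "
from plant import *
print(get_state()['qpos'])";python3 -m handwheel '2.1 -3.3 -0.5 0 8.8;2.1 -3.3 -0.5 0 8.8;2.1 -3.3 -0.5 0 8.8';python3 -c "
from plant import *
print(get_state()['qpos'])"
```

```text
t: 23.43
tool_pos: [0.2382, -0.1113, 0.2853]
tcp_rot: [[0.038, 0.994, 0.104], [0.993, -0.026, -0.117], [-0.114, 0.108, -0.988]]
wrist_force: [0.1, 0.1, 0.4]
gripper_width: 0.0878
[-52.69782772 -51.23002321 127.11164612   0.69224732  95.10913806
 -50.74406506]
t: 23.68
tool_pos: [0.224, -0.0613, 0.2922]
tcp_rot: [[0.034, 0.999, 0.036], [0.994, -0.03, -0.105], [-0.104, 0.039, -0.994]]
wrist_force: [0.6, -0.6, -0.4]
gripper_width: 0.0879
[-40.22773974 -51.25181646 126.12810357  -3.32124571  99.62099803
 -39.08619124]
```

```bash
python3 -m handwheel '-3.7 0.1 0.4 0 8.8;-3.7 0.1 0.4 0 8.8;-3.7 0.1 0.4 0 8.8;-3.7 0.1 0.4 0 8.8;-3.7 0.1 0.4 0 8.8;-3.7 0.1 0.4 0 8.8;0 0 0 0 8.8';python3 -c "
from plant import *
print(get_state()['qpos'])"
```

```text
t: 24.27
tool_pos: [0.2238, -0.2891, 0.2907]
tcp_rot: [[0.036, 0.999, 0.036], [0.994, -0.032, -0.104], [-0.102, 0.039, -0.994]]
wrist_force: [0.7, -0.3, -0.2]
gripper_width: 0.0879
[-7.10610229e+01 -2.86833530e+01  1.15834887e+02  8.00587997e-03
  8.65614588e+01 -6.91302496e+01]
```

```bash
python3 -m handwheel '3.3 -2.2 -0.4 0 8.8;3.3 -2.2 -0.4 0 8.8;3.3 -2.2 -0.4 0 8.8;3.3 -2.2 -0.4 0 8.8';python3 -m handwheel '3.3 -2.2 -0.2 0 8.8';python3 -c "
from plant import *
print(get_state()['qpos'])"
```

```text
t: 24.6
tool_pos: [0.1623, -0.169, 0.2894]
tcp_rot: [[0.036, 0.999, 0.012], [0.997, -0.035, -0.073], [-0.073, 0.015, -0.997]]
wrist_force: [1.0, 1.0, -1.6]
gripper_width: 0.0882
t: 24.68
tool_pos: [0.1653, -0.1551, 0.2934]
tcp_rot: [[0.036, 0.999, -0.005], [0.997, -0.037, -0.067], [-0.068, -0.002, -0.998]]
wrist_force: [1.6, 1.2, 0.8]
gripper_width: 0.0877
[-71.84952654 -51.24387478 125.8333454   -1.50495041 101.82124725
 -70.10478359]
```

```bash
python3 -m handwheel '-3.9 -1.2 0.3 0 8.8;-3.9 -1.2 0.3 0 8.8;-3.9 -1.2 0.3 0 8.8;-3.9 -1.2 0.3 0 8.8;0 0 0 0 8.8;3.9 -1 -0.2 0 8.8;3.9 -1 -0.2 0 8.8;3.9 -1 -0.2 0 8.8';python3 -m handwheel '3.9 -1 -0.2 0 8.8';python3 -c "
from plant import *
print(get_state()['qpos'])"
```

```text
t: 25.35
tool_pos: [0.0955, -0.2055, 0.2916]
tcp_rot: [[0.032, 0.999, -0.009], [0.998, -0.032, -0.049], [-0.049, -0.007, -0.999]]
wrist_force: [7.5, 21.1, 16.0]
gripper_width: 0.0881
t: 25.43
tool_pos: [0.1013, -0.1919, 0.2931]
tcp_rot: [[0.036, 0.999, -0.023], [0.999, -0.036, -0.027], [-0.028, -0.022, -0.999]]
wrist_force: [1.2, -0.1, -0.8]
gripper_width: 0.088
[-92.70435316 -51.2173154  125.79393917  -1.27602625 103.80791375
 -90.95692161]
```

```bash
python3 -m handwheel '-1 3.9 -0.5 0 8.8;0 3.9 -0.5 0 8.8;0 4 -0.5 0 8.8;0 4 -0.5 0 8.8;0 4 -0.5 0 8.8;0 0 0 0.11 8.8';python3 - <<'E'
from h import *
snap("scene","s13",(205,165,120,110),6);snap("top","t13",(180,130,110,100),6)
s=get_state();print(s["tool_pos"],s["qpos"])
E
```

```text
t: 25.93
tool_pos: [0.2888, -0.2057, 0.3149]
tcp_rot: [[0.133, 0.991, -0.022], [0.99, -0.134, -0.033], [-0.036, -0.017, -0.999]]
wrist_force: [-0.6, 0.8, -1.1]
gripper_width: 0.0881
[ 0.28456254 -0.20646976  0.31503655] [-53.16324327 -25.44276628 110.9564872   -2.27475046  93.74531541
 -45.3823474 ]
```

View pics/s13.png

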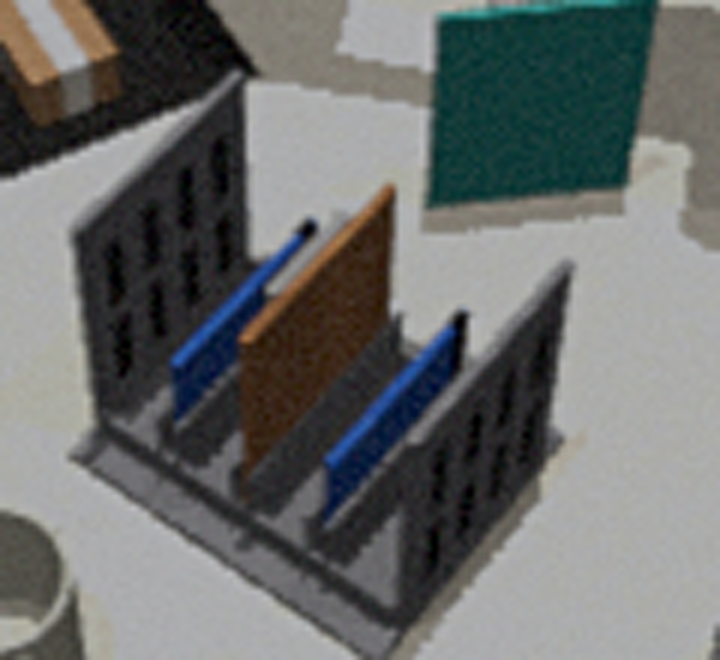

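View pics/t13.png

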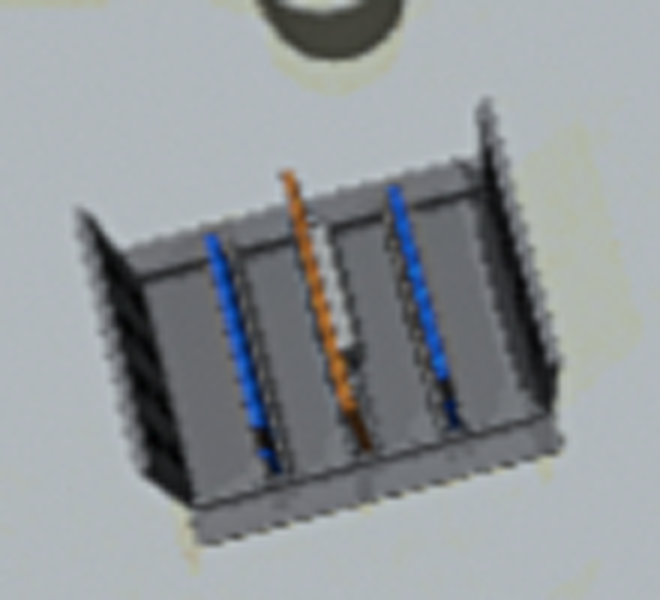

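Run:
```python
from h import *
t=snapshot("top");s=snapshot("scene")
w=ray(t,np.array([[289,174],[346,410],[316,225],[347,348]])/6-.4+[180,130],.168);print(w.round(4))
d=w[0]-w[1];print(np.linalg.norm(d),np.degrees(np.arctan2(d[1],d[0])),(w[0]+w[1])/2,(w[2]+w[3])/2)
w=ray(s,np.array([[393,188],[247,335]])/6-.4+[205,165],.168);print(w.round(4))
d=w[1]-w[0];print(np.linalg.norm(d),np.degrees(np.arctan2(d[1],d[0])),(w[0]+w[1])/2)
# rack panels tops
p=ray(t,np.array([[485,103],[552,372],[83,215],[150,475]])/6-.4+[180,130],.18);print(p.round(4))
for a,b in((0,1),(2,3)):d=p[a]-p[b];print(np.linalg.norm(d),np.degrees(np.arctan2(d[1],d[0])))
```

```text
[[0.607  0.1433 0.168 ]
 [0.4927 0.117  0.168 ]
 [0.5818 0.1305 0.168 ]
 [0.5222 0.1162 0.168 ]]
0.1172764863430793 12.973773349918105 [0.54986937 0.13012821 0.168     ] [0.55198758 0.12338131 0.168     ]
[[0.4942 0.1177 0.168 ]
 [0.6045 0.1426 0.168 ]]
0.11313710972473108 12.696962294930394 [0.5493359 0.1301778 0.168    ]
[[0.6365 0.0491 0.18  ]
 [0.5069 0.0204 0.18  ]
 [0.5863 0.2397 0.18  ]
 [0.4624 0.2072 0.18  ]]
0.13272706863160122 12.48065723997444
0.1281608992781436 14.714341134673615
```

```bash
python3 -m handwheel '3.3 2 -0.2 0 6;3.3 2 -0.2 0 6;3.3 2 -0.2 0 6;3.3 2 -0.2 0 6;3.3 2 0 0 6;3.3 2 0 0 6;3.3 2 0 0 6;3.3 2 0 0 6';python3 -m handwheel '3.3 2 0 0 6;3.3 2 0 0 6;3.3 2 0 0 6;0 0 0 0.12 6;0 0 0 0.12 6;0 0 0 0.12 6;0 0 0 0.12 6;0 0 0 0.12 6';python3 -m handwheel '0 0 0 0.12 6;0 0 0 0.12 6;0 0 0 0.12 6;0 0 0 0.12 6;0 0 0 0 6'
```

```text
t: 26.8
tool_pos: [0.4795, 0.0303, 0.3117]
tcp_rot: [[0.143, 0.99, -0.02], [0.989, -0.143, -0.037], [-0.039, -0.015, -0.999]]
wrist_force: [0.8, -0.6, 0.2]
gripper_width: 0.0599
t: 27.47
tool_pos: [0.5523, 0.1173, 0.3069]
tcp_rot: [[0.681, 0.732, -0.021], [0.731, -0.681, -0.036], [-0.041, 0.009, -0.999]]
wrist_force: [1.2, -0.9, 1.1]
gripper_width: 0.0602
t: 27.88
tool_pos: [0.5524, 0.1173, 0.3071]
tcp_rot: [[0.942, 0.336, -0.021], [0.335, -0.941, -0.036], [-0.032, 0.027, -0.999]]
wrist_force: [-0.2, -0.7, -0.3]
gripper_width: 0.0599
```

```bash
python3 -m handwheel '0 0 0 0.115 6;0.5 -1.4 0 0 6;0 0 3 0 6;0 0 4 0 6;0 0 3 0 6;0 0 2 0 6;0 0 1 0 6;0 0 0 0 6';python3 - <<'E'
from h import *
s=snap("scene","s14",(205,135,120,110),6);st=get_state();p=st["tool_pos"];R=st["tcp_rot"];print(p,R.round(3).tolist())
for y in(.03,-.03):print(((proj(s,p+R@[0,y,-.03])[0]-[205,135])*6).round(0))
snap("top","t14",(180,110,110,100),6)
E
```

```text
t: 28.55
tool_pos: [0.5499, 0.1282, 0.1735]
tcp_rot: [[0.972, 0.233, -0.026], [0.232, -0.972, -0.036], [-0.034, 0.029, -0.999]]
wrist_force: [0.1, -0.2, -0.3]
gripper_width: 0.06
[0.55120812 0.12849819 0.1754473 ] [[0.972, 0.232, -0.023], [0.231, -0.972, -0.036], [-0.031, 0.03, -0.999]]
[264. 359.]
[366. 423.]
```

View pics/s14.png

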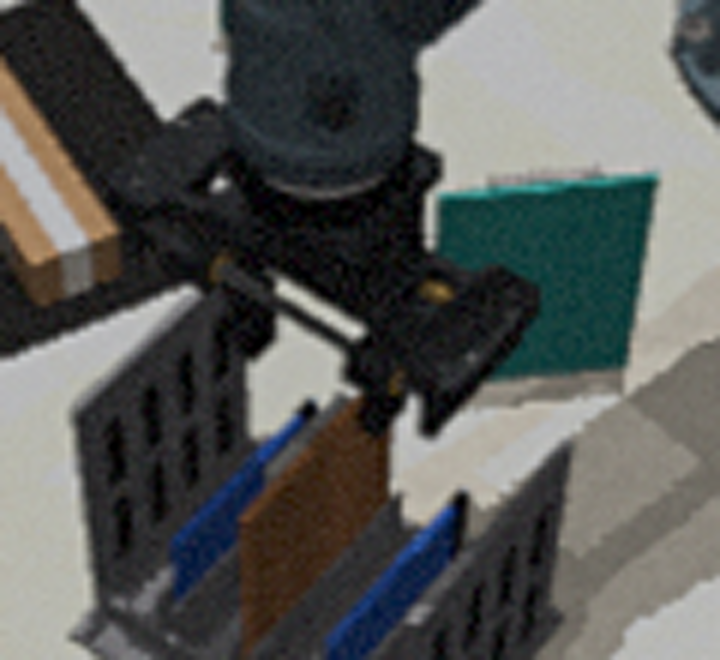

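View pics/t14.png

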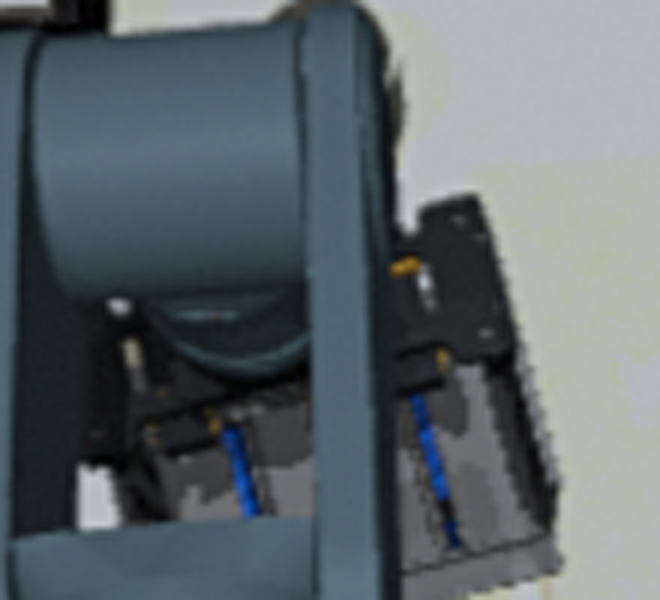

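```bash
python3 -m handwheel '0 0.1 2 0 6;0 0 2 0 6;0 0 1.2 0 6;0 0 0.8 0 6;0 0 0.4 0 6;0 0 0 0 6;0 0 0 0 6';python3 - <<'E'
from h import *
s=snap("scene","s15",(205,135,120,110),6)
E
```

```text
t: 29.23
tool_pos: [0.5511, 0.1262, 0.1123]
tcp_rot: [[0.973, 0.231, -0.021], [0.231, -0.972, -0.036], [-0.029, 0.03, -0.999]]
wrist_force: [0.3, 0.0, -0.3]
gripper_width: 0.0604
```

View pics/s15.png

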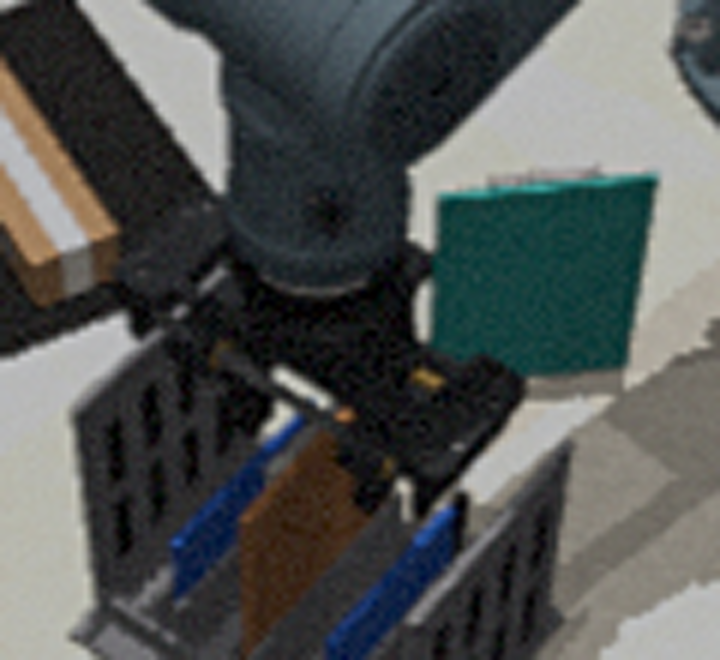

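```bash
python3 -m handwheel '0 0 0.5 0 6;0 0 0.4 0 6;0 0 0 0 6;0 0 0 0 4;0 0 0 0 3;0 0 0 0 2;0 0 0 0 1.5;0 0 0 0 1' 10;python3 -m handwheel '0 0 0 0 1;0 0 0 0 1;0 0 0 0 1;0 0 0 0 1' 30
```

```text
t: 29.95
tool_pos: [0.5503, 0.1258, 0.1025]
tcp_rot: [[0.973, 0.231, -0.022], [0.23, -0.972, -0.036], [-0.03, 0.03, -0.999]]
wrist_force: [-0.0, 0.6, -0.6]
gripper_width: 0.0284
t: 30.28
tool_pos: [0.5501, 0.1261, 0.1024]
tcp_rot: [[0.973, 0.231, -0.022], [0.23, -0.972, -0.035], [-0.03, 0.029, -0.999]]
wrist_force: [-0.7, 2.0, 1.1]
gripper_width: 0.0139
```

Gripped at 13.9 mm, which is the stated clip plus board thickness. Now 40 N and draw up.

```bash
python3 -m handwheel '0 0 0 0 0.8;0 0 -0.5 0 0.8;0 0 -1 0 0.8;0 0 -1.5 0 0.8;0 0 -2 0 0.8;0 0 -2 0 0.8;0 0 -2 0 0.8;0 0 -2 0 0.8' 50;python3 -m handwheel '0 0 -2 0 0.8;0 0 -2 0 0.8;0 0 -2 0 0.8;0 0 -2 0 0.8;0 0 -2 0 0.8;0 0 -2 0 0.8;0 0 -1 0 0.8;0 0 0 0 0.8';python3 - <<'E'
from h import *
s=snap("scene","s16",(165,85,180,160),4.4);print(get_state()["qpos"])
E
```

```text
t: 30.95
tool_pos: [0.5527, 0.1296, 0.214]
tcp_rot: [[0.973, 0.231, -0.022], [0.23, -0.972, -0.036], [-0.03, 0.03, -0.999]]
wrist_force: [0.5, 0.3, -1.8]
gripper_width: 0.0135
t: 31.62
tool_pos: [0.5567, 0.1345, 0.3456]
tcp_rot: [[0.973, 0.231, -0.017], [0.23, -0.972, -0.036], [-0.025, 0.031, -0.999]]
wrist_force: [0.6, 0.5, -1.6]
gripper_width: 0.0135
[ 2.95244205  6.71401856 80.02768198 -2.01405682 94.49410374 79.47277334]
```

View pics/s16.png

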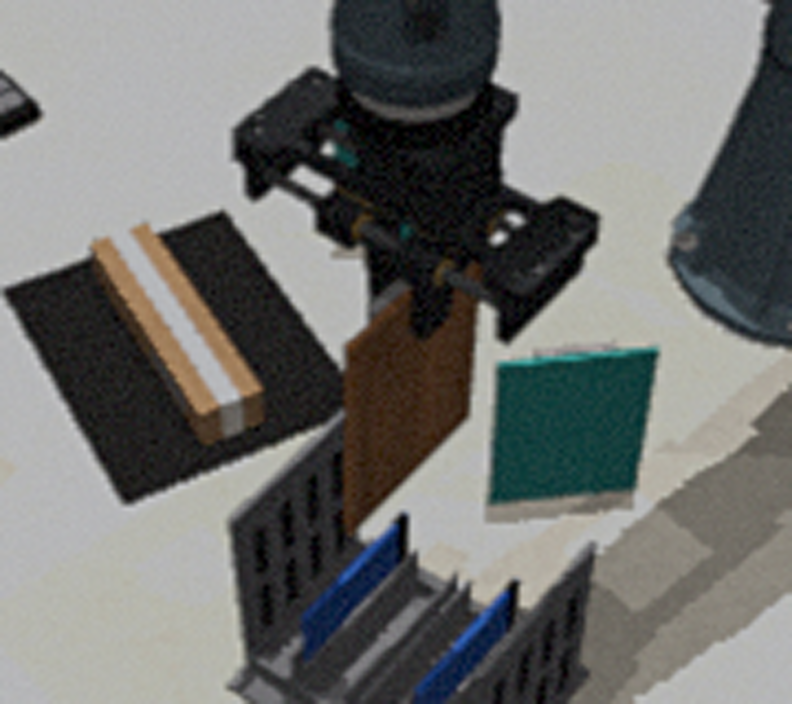

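Clipboard is clear of its slot, held at the clip; the folders stayed put. Turn the paper toward +x while rising, then push out to the reach limit to lean it.

```bash
python3 -m handwheel '0 0 -1 -0.1 0.8;0 0 -2 -0.12 0.8;0 0 -2 -0.12 0.8;0 0 -2 -0.12 0.8;0 0 -2 -0.12 0.8;0 0 -2 -0.12 0.8;0 0 -2 -0.12 0.8;0 0 -2 -0.12 0.8';python3 -m handwheel '0 0 -2 -0.12 0.8;0 0 -2 -0.12 0.8;0 0 -1 -0.12 0.8;0 0 0 -0.04 0.8;0 1 0 0 0.8;0 2 0 0 0.8;0 3 0 0 0.8;0 3 0 0 0.8';python3 -c "
from plant import *
print(get_state()['qpos'])"
```

```text
t: 32.33
tool_pos: [0.5586, 0.1398, 0.4909]
tcp_rot: [[0.381, 0.924, -0.025], [0.923, -0.382, -0.036], [-0.043, -0.01, -0.999]]
wrist_force: [0.9, -0.6, -1.4]
gripper_width: 0.0141
t: 33.0
tool_pos: [0.6506, 0.1419, 0.539]
tcp_rot: [[-0.003, 1.0, -0.024], [0.999, 0.002, -0.036], [-0.036, -0.024, -0.999]]
wrist_force: [0.4, -0.2, -1.6]
gripper_width: 0.0136
[  3.17666895  23.41447001  37.83248128  -2.31466869 120.19409128
   1.90001861]
```

```bash
python3 -m handwheel '0.2 3 0 0 0.8;0.2 3 0 0 0.8;0.2 3 0 0 0.8;0.2 3 0 0 0.8;0.2 3 0 0 0.8;0.2 3 0 0 0.8;0.3 3 0 0 0.8;0.3 3 0 0 0.8';python3 -m handwheel '0.3 4 0 0 0.8;0.3 4 0 0 0.8;0.3 4 0 0 0.8;0.3 4 0 0 0.8;0.3 4 0 0 0.8;0.3 4 0 0 0.8';python3 -c "
from plant import *
print(get_state()['qpos'])"
```

```text
t: 33.67
tool_pos: [0.7996, 0.1417, 0.4684]
tcp_rot: [[-0.003, 0.999, 0.053], [1.0, 0.004, -0.022], [-0.022, 0.053, -0.998]]
wrist_force: [-0.2, 0.6, -2.0]
gripper_width: 0.0138
t: 34.17
tool_pos: [0.8891, 0.1348, 0.4052]
tcp_rot: [[-0.005, 0.982, 0.187], [1.0, 0.005, -0.0], [-0.001, 0.187, -0.982]]
wrist_force: [-0.9, 0.9, -1.6]
gripper_width: 0.0137
[  1.18960675  47.69344117  17.29706479  -0.25801381 104.24832365
   0.80500133]
```

```bash
python3 -m handwheel '0 4 -0.6 0 0.8;0 4 -0.6 0 0.8;0 4 -0.6 0 0.8;0 4 -0.6 0 0.8;0 4 -0.6 0 0.8;0 4 -0.6 0 0.8;0 4 -0.6 0 0.8;0 4 -0.6 0 0.8';python3 -c "
from plant import *
print(get_state()['qpos'])"
```

```text
t: 34.83
tool_pos: [0.9649, 0.1059, 0.4262]
tcp_rot: [[-0.012, 0.922, 0.387], [1.0, 0.003, 0.026], [0.023, 0.388, -0.922]]
wrist_force: [-0.7, -0.1, -2.0]
gripper_width: 0.0134
[-1.44872546 47.76594592 17.19885833  2.03766998 92.27355627 -1.40118205]
```

```bash
python3 -m handwheel '0.8 4 -0.5 0 0.8;0.8 4 -0.5 0 0.8;0.7 4 -0.5 0 0.8;0.7 4 -0.5 0 0.8;0.6 4 -0.5 0 0.8;0.6 4 -0.5 0 0.8;0.6 4 -0.5 0 0.8;0.6 4 -0.5 0 0.8';python3 -c "
from plant import *
print(get_state()['qpos'])"
```

```text
t: 35.5
tool_pos: [1.0092, 0.1303, 0.4971]
tcp_rot: [[-0.025, 0.818, 0.574], [0.999, -0.005, 0.05], [0.044, 0.575, -0.817]]
wrist_force: [0.4, -0.1, -2.4]
gripper_width: 0.0133
[-0.35698532 45.40381525 17.11402596  3.11410799 82.41791136 -0.40327686]
```

```bash
python3 -m handwheel '-0.6 4 -0.5 0 0.8;-0.6 4 -0.5 0 0.8;-0.6 4 -0.5 0 0.8;-0.6 4 -0.5 0 0.8';python3 -c "
from plant import *
print(get_state()['qpos'])"
```

```text
t: 35.83
tool_pos: [1.024, 0.0905, 0.5477]
tcp_rot: [[-0.029, 0.757, 0.653], [0.998, -0.012, 0.058], [0.051, 0.653, -0.756]]
wrist_force: [-0.1, 0.2, -1.9]
gripper_width: 0.0135
[-3.42356783 43.32445207 17.11599443  5.64094063 78.99530774 -3.01917199]
```

```bash
python3 -m handwheel '0.3 4 -0.3 0 0.8;0.3 4 -0.3 0 0.8;0.3 4 -0.3 0 0.8';python3 -c "
from plant import *
print(get_state()['qpos'])"
```

```text
t: 36.08
tool_pos: [1.03, 0.0925, 0.5865]
tcp_rot: [[-0.034, 0.706, 0.708], [0.998, -0.016, 0.064], [0.056, 0.708, -0.704]]
wrist_force: [-0.3, 0.5, -1.8]
gripper_width: 0.0138
[-3.49533045 41.81269677 17.11923204  6.30896224 76.19019009 -3.07371128]
```

```bash
python3 -m handwheel '0.3 -1.5 -0.6 0 0.8;0.3 -2.5 -1 0 0.8;0.3 -3.2 -1.3 0 0.8;0.3 -3.2 -1.3 0 0.8;0.3 -3.2 -1.3 0 0.8;0.3 -3.2 -1.3 0 0.8;0.3 -3.2 -1.3 0 0.8;0.3 -3.2 -1.3 0 0.8';python3 -m handwheel '0.3 -3 -1.3 0 0.8;0.2 -2 -1 0 0.8;0 -1 -0.5 0 0.8;0 0 0 0 0.8;0 0 0 0 0.8';python3 - <<'E'
from h import *
s=snap("scene","s17");snap("top","t17");st=get_state();print(st["qpos"],st["tcp_rot"].round(3).tolist())
p=st["tool_pos"];R=st["tcp_rot"]
# predicted board corners
for y in(-.06,.06):
  for h in(0,.16): print(y,h,proj(s,p+R@[-y,-.004,.0945-h])[0].round(0),(p+R@[-y,-.004,.0945-h]).round(3))
E
```

```text
t: 36.75
tool_pos: [0.7965, 0.1154, 0.4892]
tcp_rot: [[-0.035, 0.706, 0.707], [0.998, -0.015, 0.064], [0.056, 0.708, -0.704]]
wrist_force: [0.2, 0.4, -2.6]
gripper_width: 0.0135
t: 37.17
tool_pos: [0.736, 0.1191, 0.4682]
tcp_rot: [[-0.035, 0.705, 0.708], [0.998, -0.015, 0.064], [0.056, 0.709, -0.703]]
wrist_force: [0.3, -0.6, -0.8]
gripper_width: 0.0135
[-2.52062274 -4.61111367 89.18840791  7.03704744 50.63062262 -5.38419754] [[-0.034, 0.706, 0.707], [0.998, -0.015, 0.064], [0.056, 0.708, -0.704]]
-0.06 0 [182. 216.] [0.799 0.185 0.402]
-0.06 0.16 [220. 150.] [0.686 0.174 0.514]
0.06 0 [153. 185.] [0.803 0.065 0.395]
0.06 0.16 [186. 123.] [0.69  0.055 0.508]
```

View pics/s17.png

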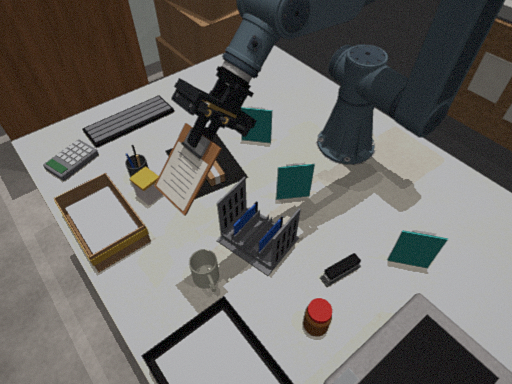

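View pics/t17.png

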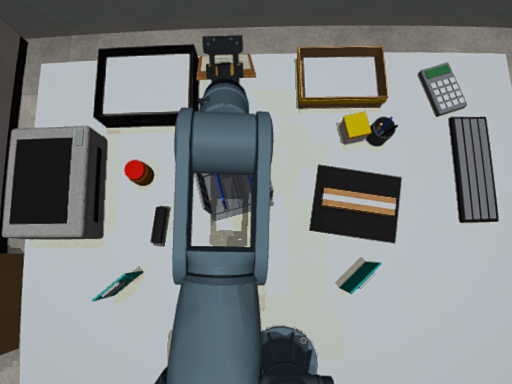

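Run:
```python
from h import *
s=snap("scene","s18",(135,75,120,150),4)
```

```text
(no output)
```

View pics/s18.png

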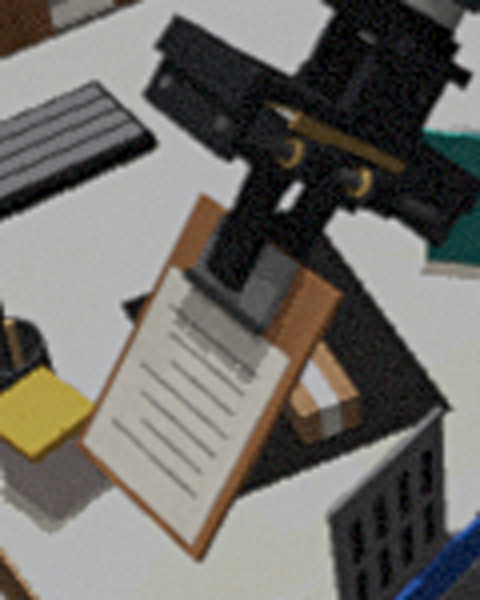

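The board's corners in the picture, at (155,186), (185,214), (220,148) and (186,124), match the corners predicted from the tool pose to within about 3 px. It leans 45° with the clip up and the paper facing +x, and the carton lies on the mat with the folders in the rack. Settle and hand in.

```bash
python3 -m handwheel '0 0 0 0 0.8;0 0 0 0 0.8;0 0 0 0 0.8;0 0 0 0 0.8;0 0 0 0 0.8;0 0 0 0 0.8' 50; python3 -c "
from plant import *
print(get_state()['dq'].round(2)); print(hand_in())"
```

```text
t: 37.82
tool_pos: [0.7362, 0.1185, 0.4664]
tcp_rot: [[-0.034, 0.707, 0.706], [0.998, -0.015, 0.064], [0.056, 0.707, -0.705]]
wrist_force: [0.3, 0.5, -1.9]
gripper_width: 0.0139
[ 0.08 -0.22  0.03 -0.07 -0.09 -0.08]
the job is handed in; nothing more can be done
None
```

The carton is flat on the black mat, and I handed in at about 38 s with the clipboard held up for the reader. It was lifted off the rack level and set down without a drop. I drew the clipboard from the middle slot by its clip.

- **Clipboard pose, last check:** it leans back 45° with the clip end up. The paper faces across the desk, about 2° off straight, with about 3° of sideways roll that I left uncorrected. The lower edge is about 0.40 m above the desk and nothing but the gripper touches it. The camera corners match the computed pose to about 3 px.
- **Rest of the scene:** both folders are still in the rack, and in the last pictures the other objects look as they were.

**What disagreed along the way:**
- **Finger reach:** the fingertips end about 3 cm short of the reported tool point. The first close on the carton therefore missed, sliding just above it; I corrected for this on every later grasp.
- **Lean:** the move rows cannot tilt the tool, so I made the lean by pushing the arm against its reach limit. I tried this first with the empty gripper. While straightening the tool afterwards near the arm's base, the wrist briefly read about 27 N. That is well under the 120 N limit, and I did not find the cause.

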